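# Index the ball feeder and meter one charge

### The arm

A 6-joint arm with a two-finger parallel gripper is mounted at the origin on the work surface. World frame = base frame: x ahead of the robot, y to its left, z up, the work surface at z = 0. Lengths are in m, angles in degrees, forces in N, time in s.
With the tool pointing down it reaches from about 0.4 to 0.825 m from the base axis. Payload 7 kg.
Tool frame: the origin (TCP) lies at the very end of the fingers, on their centre line; the grasp point (between the pads) lies 19 mm behind it (ctrl.grip_point_offset is the distance from the TCP to the grasp point, in m); x points along the fingers, z is the direction in which the jaws open and shut, and the axes are right-handed (so a half turn about x gives the same grasp; the last joint's range is limited). The gripper opens to 88 mm and grips with 3 to 60 N. Pads are 19 mm wide; open, the fingers measure 130 mm over their backs; the gripper's body (78 mm by 193 mm) begins 47 mm behind the grasp point.
Start: joints at [80.506, 20.546, 0.682, 0, -70.136, -16.507], TCP at [0.296, 0.607, 0.227] pointing down, gripper open.
Joint ranges: [-176.03, 176.03], [-82.01, 121.73], [-58.28, 71.71], [-173.87, 95.51], [-174.79, -0.11], [-173.66, 173.66]. Speed limits (degrees/s): [136.94, 136.94, 172.46, 180, 180, 180].

### API

Orientations are given as [roll, pitch, yaw] about the fixed x, y, z axes, in that order (R = Rz(yaw) Ry(pitch) Rx(roll)).
In Python, from plant import get_obs, snapshot, calibration, close_job, ctrl gives the robot as it stands.
- The arm moves only by the tool move_arm, never from a script. Its argument "commands" is a list that holds one entry, the list of rows, each a list of 4 numbers: the shift along the tool's x, y, z in cm, then the turn about the tool's x in rad. In form: [[[dx, dy, dz, spin], ...]]. A call has 1 to 8 rows; each row shifts and turns the commanded pose from where the row before left it, along the tool's axes as they then stand; what a row does not reach is not made up. A row lasts 1/10 s, in which the tool goes at most 50 mm and 8.59 degrees, less where a joint would pass 70% of its speed; a pose out of reach is approached as far as the arm can. A call with a gripper value outside its range is refused whole. "jaw" is the finger opening in cm, from 0 to 8.76, set as the call begins (left out, the last holds). The fingers move at their own pace and stop on an object; the grip force is fixed at half the most. Time passes only in rows, so rows that do not move let the fingers close. It gives the time, the measured TCP pose, the force and the opening at its end, in the units of the state.
- get_obs(): the state, without advancing time (a new reading comes with each control period).
- snapshot(name): name is "scene" or "top"; returns (picture, depth): 400x640x3 uint8, red, green, blue; 400x640 float32, m along the optical axis (not along the pixel's ray), 0 where there is no reading.
- calibration(name): a dict with "mtx" (3x3 intrinsics, pixels), "T" (4x4, takes a point from camera to world coordinates). Camera axes: x right, y up, looking along -z (the intrinsics and any distortion apply to the point x, -y, -z); pixel columns grow to the right and rows downward; lengths in m; the calibration is good to about 2 mm. A picture is of the moment at which its call begins. calibration takes no time and is no camera call.
- close_job(): hands the job in, once; it reports no verdict.
The state is a dict: "clock": time; "joint_pos": joint angles; "qvel": joint speeds; "tau": joint torques, N m; "tool_pos": TCP position; "orientation": TCP orientation; "force": force on the tool from outside, world axes, zero at the start; "moment": the same for the moment, N m; "opening": finger opening in m.
Only numpy, scipy, OpenCV 4.12 (cv2) and the standard library are available. Lean on these libraries where they do the work, as an engineer would, in place of code of your own. Each camera call takes 0.05 s, during which the arm holds its last target. There are 200 camera calls.

### The job

Work the ball feeder's ratchet lever, one tooth at a time, until the only open tin stands squarely under the hopper's spout; turn the table with the lever only, never by hand. Then pull the hopper's slide gate partway, just far enough to drop the first compartment's two bearing balls into the tin, and push the gate fully shut again, keeping the other four balls in the hopper. Leave the other things on the bench where they are.

Things in the scene. Friction and masses are not known exactly. Their poses are not given: they have to be found in the camera images.
- feeder: ball feeder: fixed steel base plate 240 (x) by 300 (y) by 12 with a turntable, a ratchet lever and a hopper. Origin under the plate's centre at table height, on the vertical axis of turntable and lever; x from the robot side to the far side, y to the left seen from the robot, z up. 'Feeder' coordinates below are in this frame, in mm. A post 18 square, 187 tall at (-80, -125) carries the hopper.
- lip (a point): middle of the front edge of the hopper's clear sloping loading lip, at feeder (-154, 0, 216). The lip is 96 wide (y), slopes down to z = 180 at the hopper (x = -92) and overhangs the lever handle: work the lever with a tool leaning in from the -x side, pointing away from the robot and down, about 25 to 50 degrees from vertical.
- carousel (a joint): turntable angle, rad, counter-clockwise from above (the way the ratchet drives it). 0 = the open tin exactly under the spout; starts at about -1.2 to -2.65, between two teeth. A pawl stops it from turning back by more than about 5 degrees from a tooth; friction holds it where it is left. Twelve teeth, 0.524 rad (30 degrees) each.
- turntable: aluminium disc 216 across, top at z = 58, carrying six steel tins 60 degrees apart on a circle of radius 80: five closed with lids (49 wide, top at z = 100), one open (48 wide, rim at z = 98). Origin on its axis at table height; turns with joint carousel. Not to be touched by the robot.
- cup (a point): centre of the inner floor of the open tin (inner width 43, floor at z = 61, rim 37 above this point)
- spout (a point): centre of the hopper's outlet, at feeder (-80, 0, 110), outlet 26 (y) by 17 (x). The hopper of clear plastic and aluminium stands over it, 24 (x) by 80 (y) in plan, up to z = 200
- lever (a joint): ratchet lever angle, rad: 0 at rest, 0.62 at the far stop, counter-clockwise from above. First 0.1 or so is free play; a full stroke to the stop advances the table one tooth and leaves carousel at a multiple of 0.524. The first stroke, from between teeth, gives 0.1 to 0.62. Let go, a spring brings the lever back to 0, the table stays; go back below 0.05 before the next stroke.
- handle (a point): on the axis, at z = 65, of the lever's upright round black handle, 16 in diameter, z = 24 to 92. It moves on an arc of radius 140 about the feeder's axis, from feeder (-133, +43) at rest to (-133, -43) at the stop, so pushed towards -y. Spring force at the handle about 2.5 N at rest, 5 N at the stop; turning the table adds about 2 N.
- gate (a joint): slide gate under the hopper's compartments, m: 0 shut, 0.072 fully open; pulled towards feeder +y (left) with about 2 N, it stays where it is left. It uncovers the compartments one after the other, the -y one first: the first compartment's balls have fallen when it stands open 20 mm, the middle one's start to fall from 35 mm.
- gate_tab (a point): in the middle, at z = 170, of the gate's upright black tab, 14 (x) by 22 (y), z = 150 to 184, at feeder (-80, +105) when shut. It stands 54 mm clear of the hopper's left end with nothing above it; the gate's bar leading to it is 10 wide (x), z = 150 to 154.
- ball_1_center (a point): centre of a steel ball 14 in diameter, in the hopper's first (-y) compartment, lower of its two. Compartments are 17 wide (y), at feeder y = -24, 0, +24; their floor (the gate) is at z = 154
- ball_2_center (a point): centre of a steel ball 14 in diameter, in the hopper's first (-y) compartment, upper of its two
- ball_3_center (a point): centre of a steel ball 14 in diameter, in the hopper's middle compartment, lower of its two
- ball_4_center (a point): centre of a steel ball 14 in diameter, in the hopper's middle compartment, upper of its two
- ball_5_center (a point): centre of a steel ball 14 in diameter, in the hopper's last (+y) compartment, lower of its two
- ball_6_center (a point): centre of a steel ball 14 in diameter, in the hopper's last (+y) compartment, upper of its two
- spare_tin: closed steel tin, 49 wide, 42 tall, standing on the feeder's base plate, at its left edge below the gate's tab; origin under its centre; to be left alone
- hub: aluminium wheel hub standing on end, 56 wide, 66 tall; origin under its centre; to be left alone
- wrench: steel wrench lying flat; origin under its middle; to be left alone
- screwdriver: screwdriver lying flat; origin under its middle; to be left alone
- mug: white mug, 76 wide, 90 tall; origin under its centre; to be left alone
- oil_bottle: plastic bottle, 52 wide, 140 tall; origin under its centre; to be left alone
- chainring: flat dark steel ring, 100 wide, 6 thick; origin under its centre; to be left alone

How it is judged (in metres and radians):
On the way, in this order (a step that is already met when the one before it is completed fails the run):
1. the open tin stands under the spout (within 8 mm), the lever is back at rest and the gate still shut (horizontal distance between cup and spout below 0.008 m and value of joint lever below 0.08 rad and value of joint gate below 0.004 m), for 0.2 s.
2. the first compartment's two balls lie in the open tin under the spout, the other four still in the hopper (horizontal distance between cup and spout below 0.008 m and horizontal distance between each of ball_1_center, ball_2_center and cup below 0.022 m and z of ball_1_center in the frame of cup between 0 and 0.034 m and z of ball_2_center in the frame of cup between 0 and 0.034 m and height (world z) of each of ball_3_center, ball_4_center, ball_5_center, ball_6_center above 0.152 m), for 0.2 s.
At the end, for the whole second after the job is handed in: the open tin within 8 mm of the spout's axis, exactly the first compartment's two balls in it, the other four balls in the hopper above the gate, the gate shut to within 4 mm and the lever back at rest (below 0.08 rad) (all of step 2 and value of joint gate below 0.004 m and value of joint lever below 0.08 rad); the robot touches nothing.
It fails at once if the robot pushes the turntable or its tins directly (over 3 N) (contact force between any of the fingers, the arm and turntable above 3 N).
It fails at once if a bystander is moved more than 40 mm (distance of any of spare_tin, hub, wrench, screwdriver, mug, oil_bottle, chainring from where it was at the start of the episode above 0.04 m).
It also fails if it takes over 67 s, if anything falls off the work surface, if the arm or the gripper's body presses on something with over 40 N, if the wrist force passes 120 N, or if a joint passes its speed limit or range.

## Working session

There is one attempt and no reset: what is moved stays moved. The work goes in short steps, Python scripts to look and compute and a tool call to move; the robot and the scene stay as the last step left them, time stands still between calls to the robot, and variables do not carry over. Pictures are saved under pics/ and viewed, about 8 in all and at most 12, crops included, and the job is handed in when it is done.

Besides the shell and the picture viewer there is one more tool, called after "Call:" by a JSON object that holds its "name" and its "arguments". move_arm: Moves the arm, as the interface text tells. Its arguments: {"type":"object","properties":{"commands":{"type":"array"},"jaw":{"type":"number"}},"required":["commands"]}

```bash
ls; mkdir -p pics
cat > h.py <<'E'
import numpy as np, cv2
from plant import get_obs, snapshot, calibration, close_job, ctrl
from scipy.spatial.transform import Rotation as R
def snap(name,fn=None):
    p,d=snapshot(name)
    if fn: cv2.imwrite('pics/'+fn,p[:,:,::-1])
    return p,d
def ray(name,u,v):
    c=calibration(name);K,T=np.array(c['mtx']),np.array(c['T'])
    x=np.linalg.inv(K)@[u,v,1]
    d=T[:3,:3]@np.array([x[0],-x[1],-x[2]])
    return T[:3,3],d
def onplane(name,u,v,z):
    o,d=ray(name,u,v);return o+d*(z-o[2])/d[2]
def proj(name,p):
    c=calibration(name);K,T=np.array(c['mtx']),np.array(c['T'])
    q=T[:3,:3].T@(np.array(p)-T[:3,3]);q=np.array([q[0],-q[1],-q[2]])
    w=K@q;return w[:2]/w[2]
def cloud(name,d):
    v,u=np.mgrid[:400,:640];c=calibration(name);K,T=np.array(c['mtx']),np.array(c['T'])
    X=np.stack([(u-K[0,2])/K[0,0]*d,-(v-K[1,2])/K[1,1]*d,-d],-1)
    P=X@T[:3,:3].T+T[:3,3];P[d==0]=np.nan;return P
E
python3 - <<'E'
from h import *
for n in('scene','top'):
    p,d=snap(n,n+'0.png');c=calibration(n);np.savez(n+'0.npz',p=p,d=d);print(n,c)
print(get_obs())
E
```

```text
pics
scene {'mtx': array([[504.39589886,   0.        , 320.09512397],
       [  0.        , 504.39589886, 188.38234623],
       [  0.        ,   0.        ,   1.        ]]), 'T': array([[ 0.0469448 , -0.58334205,  0.81086882,  1.57679234],
       [ 0.99874675,  0.04151273, -0.02795748, -0.03774454],
       [-0.01735261,  0.81116506,  0.58455978,  0.8684998 ],
       [ 0.        ,  0.        ,  0.        ,  1.        ]])}
top {'mtx': array([[456.90548134,   0.        , 317.05798649],
       [  0.        , 456.90548134, 197.17898309],
       [  0.        ,   0.        ,   1.        ]]), 'T': array([[ 0.00304599,  0.99967611, -0.02526645,  0.57088964],
       [-0.99994952,  0.00280295, -0.00964884, -0.00593324],
       [-0.00957489,  0.02529457,  0.99963419,  1.02586282],
       [ 0.        ,  0.        ,  0.        ,  1.        ]])}
{'clock': 0.1, 'joint_pos': array([ 8.05063288e+01,  2.05883499e+01,  6.41583660e-01, -1.73220078e-02,
       -7.01361192e+01, -1.65061127e+01]), 'qvel': array([-0.00843044, -0.06429093,  0.24471375, -0.04120013, -0.04514168,
        0.1358863 ]), 'tau': array([-1.90926177e-03, -5.84163237e+01,  2.93749845e+01,  7.01553315e+00,
        1.01293274e-02, -4.93207472e-05]), 'tool_pos': array([0.29574531, 0.60629955, 0.22572563]), 'orientation': array([   5.39198338,   89.91552951, -110.61369814]), 'force': array([0.19360858, 0.57125891, 0.12197886]), 'moment': array([ 0.01858081,  0.0248936 , -0.05084521]), 'opening': 0.0877781458373283}
```

View pics/scene0.png

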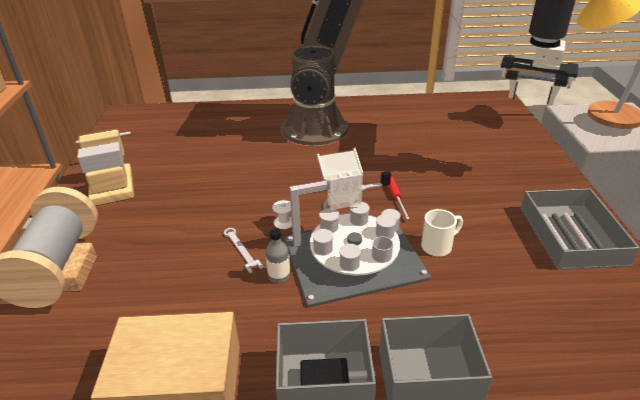

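View pics/top0.png

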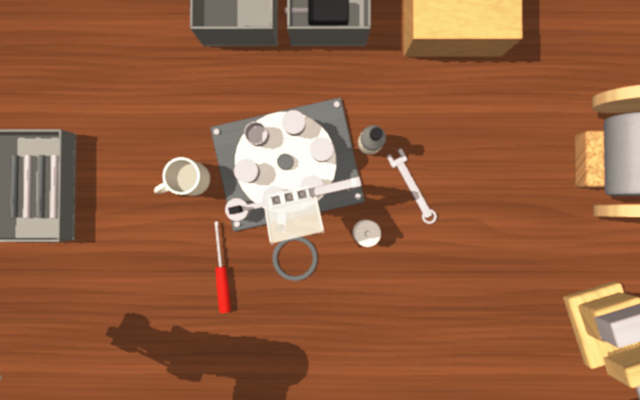

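The scene view shows the feeder at about (355,240), with the gripper far right at (540,60). The top view shows the turntable hub at (286,162) and the open tin at (257,132). The plate screws are at (216,131), (339,103) and (357,197), the gate tab is at (236,209), and the lip is at (295,222) with the chainring near (295,259).

Run:
```python
from h import *
f=np.load('top0.npz');p,d=f['p'],f['d'];P=cloud('top',d)
c=p[85:285,140:420,::-1]
cv2.imwrite('pics/top0c.png',cv2.resize(c,None,fx=2.8,fy=2.8,interpolation=cv2.INTER_CUBIC))
# disc: z within 52..64 mm
m=((abs(P[...,2]-.058)<.006)).astype(np.uint8);m[:, :200]=0;m[:,380:]=0;m[:90]=0;m[240:]=0
q=P[m>0]; print('disc pts',len(q),np.median(q,0))
cn,_=cv2.findContours(m,cv2.RETR_EXTERNAL,cv2.CHAIN_APPROX_NONE);k=max(cn,key=cv2.contourArea);(x,y),r=cv2.minEnclosingCircle(k);print('disc',x,y,r,onplane('top',x,y,.058), r*(1.026-.058)/457)
# plate
m=(abs(P[...,2]-.012)<.004).astype(np.uint8);m[:, :200]=0;m[:,380:]=0;m[:90]=0;m[240:]=0
cn,_=cv2.findContours(cv2.morphologyEx(m,cv2.MORPH_OPEN,np.ones((3,3))),cv2.RETR_EXTERNAL,cv2.CHAIN_APPROX_NONE)
k=np.vstack(cn);rc=cv2.minAreaRect(k);print('plate',rc,[onplane('top',*b,.012).round(4) for b in cv2.boxPoints(rc)])
print('centre',onplane('top',*rc[0],.012))
```

```text
disc pts 5326 [0.671542   0.08033157 0.0583704 ]
disc 285.5544128417969 162.11830139160156 50.605648040771484 [0.66967892 0.07057131 0.058     ] 0.10719095690036498
plate ((287.1615905761719, 164.41696166992188), (107.23526763916016, 134.65234375), 77.22126770019531) [array([0.7526, 0.2443, 0.012 ]), array([ 0.8197, -0.0488,  0.012 ]), array([ 0.5865, -0.1018,  0.012 ]), array([0.5196, 0.1894, 0.012 ])]
centre [0.66925494 0.07060396 0.012     ]
```

View pics/top0c.png

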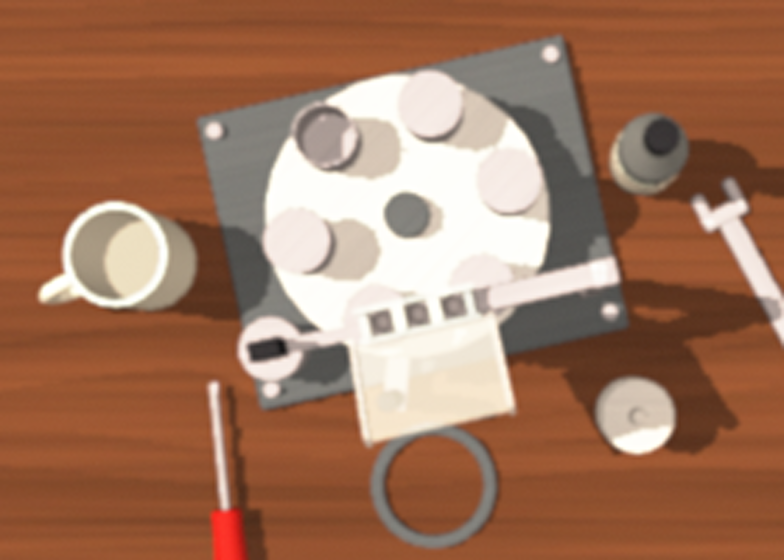

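```bash
cat >> h.py <<'E'
YAW=np.deg2rad(12.8);C0=np.array([.6695,.0706,0])
def set_frame(c,yaw):
    global YAW,C0;C0=np.array([c[0],c[1],0]);YAW=yaw
def f2w(p):
    x,y,z=np.array(p)/1000;c,s=np.cos(YAW),np.sin(YAW)
    return C0+[c*x-s*y,s*x+c*y,z]
def w2f(p):
    q=np.array(p)-C0;c,s=np.cos(YAW),np.sin(YAW)
    return 1000*np.array([c*q[0]+s*q[1],-s*q[0]+c*q[1],q[2]])
E
python3 - <<'E'
from h import *
print([a for a in dir(ctrl) if a[0]!='_'], ctrl.grip_point_offset)
print('cup',w2f(onplane('top',140+327/2.8,85+136/2.8,.098)))
q=w2f(onplane('top',140+327/2.8,85+136/2.8,.098));a=np.arctan2(q[1],q[0]);print('carousel',(a-np.pi+np.pi)%(2*np.pi)-np.pi-0, 'raw ang',a, 'car', ((a-np.pi)%(2*np.pi))-2*np.pi, np.hypot(*q[:2]))
for n,x in dict(tab=(-80,105,184),lipL=(-154,48,216),lipR=(-154,-48,216),handle=(-133,43,92),post=(-80,-125,187),h1=(-104,-40,200)).items():
    print(n,f2w(x).round(3),proj('top',f2w(x)).round(1),((proj('top',f2w(x))-[140,85])*2.8).round())
for n,uv in dict(screw1=(216,131),ring=(295,259),hub=(367,232),mug=(186,177)).items(): print(n,w2f(onplane('top',*uv,.06 if n!='ring' else .006)).round())
E
```

```text
['PlanningError', 'grip_point_offset'] 0.0188
cup [65.40139023 42.42003635 98.        ]
carousel -2.5661947693704303 raw ang 0.5753978842193629 car -2.5661947693704303 77.95384100942951
tab [0.568 0.155 0.184] [234.1 209.9] [263. 350.]
lipL [0.509 0.083 0.216] [270.9 243.7] [367. 444.]
lipR [ 0.53  -0.01   0.216] [323.9 231.9] [515. 411.]
handle [0.53  0.083 0.092] [277.8 228.5] [386. 402.]
post [ 0.619 -0.069  0.187] [355.9 182.5] [604. 273.]
h1 [0.577 0.009 0.2  ] [313.4 205.4] [486. 337.]
screw1 [ 97. 130.  60.]
ring [-209.   29.    6.]
hub [-182. -136.   60.]
mug [ 15. 213.  60.]
```

Call:
{"name": "move_arm", "arguments": {"commands": [[[-4, 0, 0, 0], [-4, 0, 0, 0], [-4, 0, 0, 0]]], "jaw": 0}}

```text
clock: 0.4
tool_pos: [0.2958, 0.6062, 0.3474]
orientation: [15.3, 89.9, -100.7]
force: [0.9, 0.9, 0.5]
opening: 0.0688
```

Call:
{"name": "move_arm", "arguments": {"commands": [[[-3, 0, 0, -0.135], [-3, 0, 0, -0.135], [-3, 0, 0, -0.135], [-3, 0, 0, -0.135], [-3, 0, 0, -0.135]]]}}

```text
clock: 0.9
tool_pos: [0.2958, 0.6064, 0.4975]
orientation: [-38.4, 90.0, -115.4]
force: [-0.2, 0.1, -0.1]
opening: 0.0293
```

Call:
{"name": "move_arm", "arguments": {"commands": [[[0, 0.7, 4.4, 0], [0, 0.7, 4.4, 0], [0, 0.7, 4.4, 0], [0, 0.7, 4.4, 0], [0, 0.7, 4.4, 0], [0, 0.7, 4.4, 0], [0, 0.7, 4.4, 0], [0, 0.7, 4.4, 0]]]}}

```text
clock: 1.7
tool_pos: [0.4279, 0.2736, 0.4965]
orientation: [-90.6, 90.0, -167.9]
force: [1.4, 0.3, 0.3]
opening: 0.0003
```

Call:
{"name": "move_arm", "arguments": {"commands": [[[0, 0.7, 4.4, 0], [0, 0.7, 4.4, 0], [0, 0.7, 4.4, 0], [0, 0.7, 4.4, 0], [0, 4, 0, 0], [0, 4, 0, 0]]]}}

```text
clock: 2.3
tool_pos: [0.5724, 0.1257, 0.4978]
orientation: [110.9, 89.9, 33.5]
force: [0.5, 0.9, 0.3]
opening: 0.0004
```

Call:
{"name": "move_arm", "arguments": {"commands": [[[0, 5, 0, 0], [0, 5, 0, 0], [0, 5, 0, 0], [0, 5, 0, 0]]]}}

```text
clock: 2.7
tool_pos: [0.7682, 0.1714, 0.4964]
orientation: [127.4, 90.0, 50.1]
force: [2.0, 0.7, 2.4]
opening: 0.0003
```

Call:
{"name": "move_arm", "arguments": {"commands": [[[0, 5, 0, 0], [0, 5, 0, 0], [0, 5, 0, 0], [0, 5, 0, 0]]]}}

```text
clock: 3.1
tool_pos: [0.8803, 0.1973, 0.44]
orientation: [81.7, 85.6, 4.4]
force: [-0.6, 0.4, 1.0]
opening: 0.0004
```

```bash
python3 -c "
from h import *
o=get_obs();print(o['joint_pos'].round(1));print(R.from_euler('xyz',o['orientation'],degrees=True).as_matrix().round(3))"
```

```text
[  25.6   46.3   71.6    1.7 -111.1   77.8]
[[ 0.076  0.973  0.219]
 [ 0.006  0.219 -0.976]
 [-0.997  0.076  0.011]]
```

Call:
{"name": "move_arm", "arguments": {"commands": [[[0, 5, 0, 0], [0, 5, 0, 0], [0, 5, 0, 0], [0, 5, 0, 0]]]}}

```text
clock: 3.5
tool_pos: [0.9639, 0.2161, 0.3939]
orientation: [83.2, 78.1, 5.9]
force: [0.4, -0.1, -0.2]
opening: 0.0005
```

```bash
python3 -c "
from h import *
o=get_obs();print(o['joint_pos'].round(1));print(R.from_euler('xyz',o['orientation'],degrees=True).as_matrix().round(3))"
```

```text
[  25.3   50.3   71.6    4.  -100.    78.4]
[[ 0.205  0.954  0.217]
 [ 0.021  0.217 -0.976]
 [-0.978  0.205  0.024]]
```

Call:
{"name": "move_arm", "arguments": {"commands": [[[-3, 4, 0, 0], [-3, 4, 0, 0], [-3, 4, 0, 0], [-3, 4, 0, 0], [-3, 4, 0, 0], [-3, 4, 0, 0]]]}}

```text
clock: 4.1
tool_pos: [0.9698, 0.2236, 0.5207]
orientation: [83.8, 65.9, 6.5]
force: [0.5, 0.3, 0.6]
opening: 0.0003
```

```bash
python3 -c "
from h import *
o=get_obs();print(o['joint_pos'].round(1));print(R.from_euler('xyz',o['orientation'],degrees=True).as_matrix().round(3))"
```

```text
[ 27.2  44.4  71.7   8.3 -94.5  77.8]
[[ 0.406  0.889  0.21 ]
 [ 0.046  0.21  -0.977]
 [-0.913  0.406  0.044]]
```

Call:
{"name": "move_arm", "arguments": {"commands": [[[-3, 4, 0, 0], [-3, 4, 0, 0], [-3, 4, 0, 0], [-3, 4, 0, 0], [-3, 4, 0, 0]]]}}

```text
clock: 4.6
tool_pos: [0.953, 0.2285, 0.6336]
orientation: [83.8, 56.4, 6.5]
force: [0.6, -0.1, -0.3]
opening: 0.0007
```

```bash
python3 -c "
from h import *
o=get_obs();print(o['joint_pos'].round(1));print(R.from_euler('xyz',o['orientation'],degrees=True).as_matrix().round(3))"
```

```text
[ 29.4  39.2  71.7  12.5 -90.9  77. ]
[[ 0.55   0.81   0.202]
 [ 0.062  0.201 -0.978]
 [-0.833  0.551  0.06 ]]
```

```bash
cat >> h.py <<'E'
def rel(*targets):
    o=get_obs();M=R.from_euler('xyz',o['orientation'],degrees=True).as_matrix();p=o['tool_pos']
    print('at feeder',w2f(p).round(1),'tool in feeder:\n',(np.array([[np.cos(YAW),np.sin(YAW),0],[-np.sin(YAW),np.cos(YAW),0],[0,0,1]])@M).round(3))
    for t in targets:
        w=np.array(t);d=100*M.T@(w-p);print(w.round(3),'move cm',d.round(2),'norm',np.linalg.norm(d).round(1));p=w
E
python3 - <<'E'
from h import *
S=f2w((-130,88,50));o=get_obs();M=R.from_euler('xyz',o['orientation'],degrees=True).as_matrix()
A=S-.17*M[:,0];B=A.copy();B[2]=.5
rel(B,A,S)
print('unit -y_f, per cm:',M.T@(f2w((0,-10,0))-f2w((0,0,0)))*100, '-x', M.T@(f2w((-10,0,0))-f2w((0,0,0)))*100,'up',M.T@[0,0,1])
E
```

```text
at feeder [311.5  91.1 633.6] tool in feeder:
 [[ 0.551  0.835 -0.02 ]
 [-0.061  0.017 -0.998]
 [-0.833  0.551  0.06 ]]
[0.43  0.117 0.5  ] move cm [-18.38 -52.    -0.48] norm 55.2
[0.43  0.117 0.192] move cm [ 25.68 -16.99  -1.86] norm 30.8
[0.523 0.128 0.05 ] move cm [17.  0. -0.] norm 17.0
unit -y_f, per cm: [ 0.06116927 -0.01677757  0.99798639] -x [-0.55054846 -0.83457039  0.01971428] up [-0.83255913  0.55064578  0.06028693]
```

Call:
{"name": "move_arm", "arguments": {"commands": [[[-1.5, -4.3, 0, 0], [-1.5, -4.3, 0, 0], [-1.5, -4.3, 0, 0], [-1.5, -4.3, 0, 0], [-1.5, -4.3, 0, 0], [-1.5, -4.3, 0, 0]]]}}

```text
clock: 5.2
tool_pos: [0.7247, 0.1785, 0.5779]
orientation: [83.7, 56.4, 6.4]
force: [-0.5, 0.5, 0.4]
opening: 0.0005
```

Call:
{"name": "move_arm", "arguments": {"commands": [[[-1.5, -4.3, 0, 0], [-1.5, -4.3, 0, 0], [-1.5, -4.3, 0, 0], [-1.5, -4.3, 0, 0], [-1.5, -4.3, 0, 0], [-1.5, -4.3, 0, 0]]]}}

```text
clock: 5.8
tool_pos: [0.4669, 0.1206, 0.5108]
orientation: [83.8, 56.4, 6.4]
force: [-0.9, 1.5, 1.7]
opening: 0.0003
```

Run:
```python
from h import *
S=f2w((-130,88,50));o=get_obs();M=R.from_euler('xyz',o['orientation'],degrees=True).as_matrix()
A=S-.17*M[:,0]
print(o['joint_pos'].round(1),o['tool_pos'])
rel(A,S)
```

```text
[ 58.4 -24.3 -25.7  27.9 -68.8  38.5] [0.46691472 0.12062218 0.51084464]
at feeder [-186.5   93.7  510.8] tool in feeder:
 [[ 0.55   0.835 -0.022]
 [-0.062  0.014 -0.998]
 [-0.833  0.551  0.059]]
[0.43  0.117 0.192] move cm [ 24.51 -20.67  -2.3 ] norm 32.1
[0.523 0.128 0.05 ] move cm [17. -0. -0.] norm 17.0
```

Call:
{"name": "move_arm", "arguments": {"commands": [[[3.06, -2.6, -0.29, 0], [3.06, -2.6, -0.29, 0], [3.06, -2.6, -0.29, 0], [3.06, -2.6, -0.29, 0], [3.06, -2.6, -0.29, 0], [3.06, -2.6, -0.29, 0], [3.06, -2.6, -0.29, 0], [3.06, -2.6, -0.29, 0]]]}}

```text
clock: 6.6
tool_pos: [0.4496, 0.1235, 0.2386]
orientation: [84.4, 60.2, 7.1]
force: [-0.9, 0.2, 0.0]
opening: 0.0003
```

Run:
```python
from h import *
print(get_obs()['joint_pos'].round(1))
rel(f2w((-130,88,50)))
snap('scene','s1.png')
```

```text
[ 53.2 -19.1 -58.2  38.1 -35.4  21. ]
at feeder [-202.7  100.3  238.6] tool in feeder:
 [[ 0.494  0.869 -0.014]
 [-0.049  0.012 -0.999]
 [-0.868  0.494  0.049]]
[0.523 0.128 0.05 ] move cm [20.02 -3.01  0.21] norm 20.2
```

View pics/s1.png

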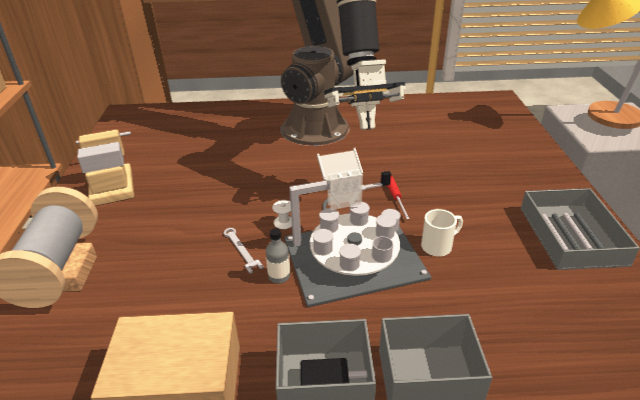

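Call:
{"name": "move_arm", "arguments": {"commands": [[[3, -1.2, 0, 0], [3, -1.2, 0, 0], [3, -1.2, 0, 0], [3, -1.2, 0, 0], [3, -1.2, 0, 0]]]}}

```text
clock: 7.15
tool_pos: [0.5023, 0.1238, 0.1421]
orientation: [86.1, 66.4, 9.1]
force: [-0.6, 0.8, 0.3]
opening: 0.0
```

Run:
```python
from h import *
print(get_obs()['joint_pos'].round(1))
rel(f2w((-130,88,50)))
```

```text
[ 39.2  -2.8 -58.2  40.5 -18.   26.8]
at feeder [-151.3   88.9  142.1] tool in feeder:
 [[ 0.399  0.917 -0.003]
 [-0.026  0.008 -1.   ]
 [-0.917  0.399  0.027]]
[0.523 0.128 0.05 ] move cm [ 9.29 -1.72 -0.16] norm 9.4
```

```bash
cat > fk.py <<'E'
import numpy as np
from scipy.optimize import least_squares
from scipy.spatial.transform import Rotation as R
D=[([80.506,20.546,.682,0,-70.136,-16.507],[.296,.607,.227],None),
([25.6,46.3,71.6,1.7,-111.1,77.8],[.8803,.1973,.44],[81.7,85.6,4.4]),
([25.3,50.3,71.6,4.,-100,78.4],[.9639,.2161,.3939],[83.2,78.1,5.9]),
([27.2,44.4,71.7,8.3,-94.5,77.8],[.9698,.2236,.5207],[83.8,65.9,6.5]),
([29.4,39.2,71.7,12.5,-90.9,77.],[.953,.2285,.6336],[83.8,56.4,6.5]),
([58.4,-24.3,-25.7,27.9,-68.8,38.5],[.4669,.1206,.5108],[83.8,56.4,6.4]),
([53.2,-19.1,-58.2,38.1,-35.4,21.],[.4496,.1235,.2386],[84.4,60.2,7.1]),
([39.2,-2.8,-58.2,40.5,-18,26.8],[.5023,.1238,.1421],[86.1,66.4,9.1])]
ry=lambda a:R.from_euler('y',a,degrees=True);rx=lambda a:R.from_euler('x',a,degrees=True);rz=lambda a:R.from_euler('z',a,degrees=True)
def fk(q,p,s):
    j=np.asarray(q);d,a0,h,L2,e,L3,L6,c1,c6=p
    B=rz(j[0]+c1);F=B*ry(j[1]-j[2]);T=F*rx(s[0]*j[3])*ry(-j[4])*rx(s[1]*j[5]+c6)
    pos=B.apply([a0+L2*np.sin(np.radians(j[1])),d,h+L2*np.cos(np.radians(j[1]))])+F.apply([L3,0,e])+T.apply([L6,0,0])
    return pos,T
def fit():
    best=None
    for s in((1,1),(1,-1),(-1,1),(-1,-1)):
      for c6 in(0,90,180,-90):
        def res(p):
            o=[]
            for q,x,r in D:
                P,T=fk(q,p,s);o+=list((P-x)*10)
                if r is not None:o+=list((T.inv()*R.from_euler('xyz',r,degrees=True)).as_rotvec())
            return o
        k=least_squares(res,[-.1,.1,.35,.4,0,.4,.25,0,c6],x_scale=[.1]*7+[5,20])
        if best is None or k.cost<best[0]:best=(k.cost,k.x,s)
    return best
if __name__=='__main__':
    c,p,s=fit();print(c,p.round(4),s)
    for q,x,r in D:print(((fk(q,p,s)[0]-x)*1000).round(1))
    np.savez('fk.npz',p=p,s=s)
E
python3 fk.py
```

```text
0.43341261361174216 [-1.068000e-01  6.110000e-02  2.418000e-01  6.022000e-01  6.880000e-02
  4.112000e-01  4.454000e-01 -4.715800e+00  1.757017e+02] (-1, -1)
[-24.9  28.4  58.4]
[-23.8   2.   11.8]
[-8.1 -3.9 10.3]
[ 7.2 -4.2 -5.3]
[ 21.5  -4.2 -16.6]
[ -0.4   5.7 -32.2]
[  1.6 -15.1 -20.1]
[  1.3 -15.9  -6.2]
```

```bash
sed -i 's/d,a0,h,L2,e,L3,L6,c1,c6=p/d,a0,h,L2,e,L3,L6,c1,c6,c2,w,v=p/; s/T=F\*rx(s\[0\]\*j\[3\])\*ry(-j\[4\])\*rx(s\[1\]\*j\[5\]+c6)/G=F*rx(s[0]*j[3]);U=G*ry(-j[4]);T=U*rx(s[1]*j[5]+c6)/; s/np.radians(j\[1\])/np.radians(j[1]+c2)/g; s/T.apply(\[L6,0,0\])/U.apply([L6,v,w])/; s/0,c6\],x_scale=\[.1\]\*7+\[5,20\]/0,c6,0,0,0],x_scale=[.1]*7+[5,20,10,.1,.1]/' fk.py; python3 fk.py
```

```text
8.396571758954199e-05 [-1.800000e-03 -3.000000e-04  1.983000e-01  6.016000e-01  8.000000e-04
  4.629000e-01  3.781000e-01  9.200000e-03 -1.800202e+02  5.610000e-02
  7.000000e-04 -1.899000e-01] (-1, -1)
[-0.1  0.2 -0.2]
[-0.1  0.4  0.3]
[ 0.1 -0.6 -0.3]
[-0.1  0.4 -0.4]
[-0.1 -0.3  0.5]
[ 0.   0.  -0.2]
[-0.  -0.1 -0. ]
[ 0.1 -0.1  0.3]
```

```bash
cat >> fk.py <<'E'
lo=np.array([-176.03,-82.01,-58.28,-173.87,-174.79,-173.66])+.5;hi=np.array([176.03,121.73,71.71,95.51,-.11,173.66])-.5
def ik(x,Rt,q0,p,s):
    f=lambda q:np.r_[(fk(q,p,s)[0]-x)*10,(fk(q,p,s)[1].inv()*Rt).as_rotvec()]
    k=least_squares(f,np.clip(q0,lo+.1,hi-.1),bounds=(lo,hi),x_scale=50.);return k.x,k.cost
def Rdir(t,psi,k=0): # tilt from vertical t, azimuth psi, jaw axis(z) along right-hand horizontal
    a=np.radians(psi);t=np.radians(t);x=np.array([np.sin(t)*np.cos(a),np.sin(t)*np.sin(a),-np.cos(t)])
    z=np.array([np.sin(a),-np.cos(a),0]);y=np.cross(z,x);return R.from_matrix(np.c_[x,y,z])
E
python3 - <<'E'
from h import *; import fk
z=np.load('fk.npz');p,s=z['p'],z['s'];q0=get_obs()['joint_pos']
for pt in((-130,88,50),(-130,-20,50)):
  for psi in(-10,5,13,25,40):
    o=[]
    for t in(20,25,30,35,40,45):
        q,c=min((fk.ik(f2w(pt),fk.Rdir(t,psi),g,p,s) for g in(q0,[20,30,-40,0,-40,80],[30,10,-50,60,-40,20])),key=lambda k:k[1]);o.append(f'{t}:{c:.5f}/j3 {q[2]:.0f}/j5 {q[4]:.0f}')
    print(pt,psi,o)
E
```

```text
(-130, 88, 50) -10 ['20:0.00140/j3 -58/j5 -16', '25:0.00912/j3 -58/j5 -17', '30:0.02321/j3 -58/j5 -20', '35:0.04308/j3 -58/j5 -23', '40:0.06781/j3 -58/j5 -27', '45:0.09618/j3 -58/j5 -31']
(-130, 88, 50) 5 ['20:0.00174/j3 -58/j5 -10', '25:0.01036/j3 -58/j5 -9', '30:0.02601/j3 -58/j5 -7', '35:0.01538/j3 -37/j5 -1', '40:0.00748/j3 -37/j5 -1', '45:0.00695/j3 -37/j5 -1']
(-130, 88, 50) 13 ['20:0.00107/j3 -58/j5 -7', '25:0.00766/j3 -58/j5 -4', '30:0.01696/j3 -51/j5 -1', '35:0.01059/j3 -37/j5 -1', '40:0.00221/j3 -37/j5 -1', '45:0.00120/j3 -37/j5 -1']
(-130, 88, 50) 25 ['20:0.00003/j3 -58/j5 -3', '25:0.00181/j3 -55/j5 -2', '30:0.00334/j3 -49/j5 -1', '35:0.00201/j3 -43/j5 -1', '40:0.00004/j3 -40/j5 -1', '45:0.00113/j3 -37/j5 -7']
(-130, 88, 50) 40 ['20:0.00000/j3 -41/j5 -18', '25:0.00000/j3 -41/j5 -14', '30:0.00000/j3 -39/j5 -13', '35:0.00000/j3 -35/j5 -16', '40:0.00014/j3 -34/j5 -20', '45:0.00500/j3 -34/j5 -19']
(-130, -20, 50) -10 ['20:0.00143/j3 -58/j5 -11', '25:0.00974/j3 -58/j5 -11', '30:0.02546/j3 -58/j5 -11', '35:0.04859/j3 -58/j5 -11', '40:0.07913/j3 -58/j5 -11', '45:0.01143/j3 -36/j5 -1']
(-130, -20, 50) 5 ['20:0.00054/j3 -58/j5 -5', '25:0.00568/j3 -56/j5 -3', '30:0.01173/j3 -50/j5 -1', '35:0.00912/j3 -38/j5 -1', '40:0.00162/j3 -37/j5 -1', '45:0.00044/j3 -36/j5 -1']
(-130, -20, 50) 13 ['20:0.00002/j3 -57/j5 -3', '25:0.00185/j3 -54/j5 -2', '30:0.00356/j3 -49/j5 -1', '35:0.00232/j3 -42/j5 -1', '40:0.00011/j3 -39/j5 -1', '45:0.00094/j3 -36/j5 -7']
(-130, -20, 50) 25 ['20:0.00000/j3 -42/j5 -16', '25:0.00000/j3 -44/j5 -10', '30:0.00000/j3 -42/j5 -8', '35:0.00000/j3 -37/j5 -11', '40:0.00000/j3 -34/j5 -17', '45:0.00337/j3 -34/j5 -16']
(-130, -20, 50) 40 ['20:0.00000/j3 -33/j5 -26', '25:0.00000/j3 -33/j5 -25', '30:0.00000/j3 -31/j5 -25', '35:0.00000/j3 -30/j5 -28', '40:0.00255/j3 -30/j5 -28', '45:0.01171/j3 -30/j5 -27']
```

Run:
```python
from h import *; import fk
z=np.load('fk.npz');p,s=z['p'],z['s'];q0=get_obs()['joint_pos']
G=(q0,[20,30,-40,0,-40,80],[30,10,-50,60,-40,20])
for psi in(22,25,28,31,34):
    o=[]
    for t in(25,30,35,40):
      cs=[]
      for pt in((-133,82,48),(-133,30,48),(-133,-18,48)):
        q,c=min((fk.ik(f2w(pt),fk.Rdir(t,psi),g,p,s) for g in G),key=lambda k:k[1]);cs.append(f'{c:.4f}({q[3]:.0f},{q[4]:.0f})')
      o.append(f'{t}: '+' '.join(cs))
    print(psi,' | '.join(o))
for psi in(5,13,20):
  for t in(25,35,45):
    q,c=fk.ik(f2w((-133,82,48)),fk.Rdir(t,psi),[0,20,-40,-140,-20,-100],p,s);print('branch2',psi,t,c.round(5),q.round())
```

```text
22 25: 0.0030(18,-2) 0.0008(13,-2) 0.0000(11,-1) | 30: 0.0053(-12,-1) 0.0014(-11,-1) 0.0000(-10,-1) | 35: 0.0034(-43,-1) 0.0006(-35,-1) 0.0000(-38,-5) | 40: 0.0002(-63,-1) 0.0000(-62,-6) 0.0000(-65,-14)
25 25: 0.0017(15,-2) 0.0002(11,-1) 0.0000(-8,-9) | 30: 0.0029(-12,-1) 0.0004(-11,-1) 0.0000(-22,-7) | 35: 0.0016(-38,-1) 0.0000(-32,-1) 0.0000(-44,-11) | 40: 0.0000(-56,-1) 0.0000(-65,-11) 0.0000(-65,-17)
28 25: 0.0007(13,-1) 0.0000(3,-4) 0.0000(-15,-13) | 30: 0.0013(-12,-1) 0.0000(-10,-1) 0.0000(-29,-12) | 35: 0.0004(-35,-1) 0.0000(-41,-7) 0.0000(-47,-15) | 40: 0.0000(-63,-7) 0.0000(-66,-15) 0.0001(-63,-19)
31 25: 0.0001(11,-1) 0.0000(-10,-10) 0.0000(-20,-16) | 30: 0.0003(-11,-1) 0.0000(-25,-9) 0.0000(-33,-16) | 35: 0.0000(-32,-1) 0.0000(-46,-12) 0.0000(-49,-19) | 40: 0.0000(-65,-12) 0.0000(-64,-18) 0.0004(-60,-21)
34 25: 0.0000(0,-5) 0.0000(-17,-14) 0.0000(-24,-19) | 30: 0.0000(-13,-2) 0.0000(-31,-13) 0.0000(-36,-19) | 35: 0.0000(-42,-8) 0.0000(-49,-16) 0.0000(-51,-22) | 40: 0.0000(-66,-15) 0.0002(-62,-20) 0.0009(-58,-23)
branch2 5 25 0.00822 [  -7.   10.  -51. -173.   -1.  -86.]
branch2 5 35 0.00332 [  -5.   10.  -46. -145.   -4. -117.]
branch2 5 45 0.0 [ -14.   14.  -54. -146.  -24. -108.]
branch2 13 25 0.01636 [  -7.   10.  -51. -173.   -1.  -79.]
branch2 13 35 0.00954 [   7.   10.  -38. -103.   -2. -162.]
branch2 13 45 0.0 [  -6.   11.  -43. -119.  -16. -136.]
branch2 20 25 0.02663 [  -7.   10.  -51. -173.   -1.  -72.]
branch2 20 35 0.01004 [   9.   10.  -37.  -88.   -7. -173.]
branch2 20 45 0.0 [  -1.   11.  -39. -101.  -15. -154.]
```

Run:
```python
from h import *; import fk
z=np.load('fk.npz');p,s=z['p'],z['s'];o=get_obs();q=o['joint_pos'];M=R.from_euler('xyz',o['orientation'],degrees=True)
A=o['tool_pos']-.14*M.as_matrix()[:,0];B=np.array([.33,.62,.5])
for k in(.3,.6,1): 
    q,c=fk.ik(o['tool_pos']+(A-o['tool_pos'])*k,M,q,p,s);print(q.round(),c)
for k in(.25,.5,.75,1):
    q,c=fk.ik(A+(B-A)*k,M,q,p,s);print(q.round(),c)
rel(A,B); a=np.radians(62);print(M.as_matrix().T@[np.cos(a),np.sin(a),0],M.as_matrix().T@[0,0,1])
```

```text
[ 44.  -8. -54.  30. -28.  34.] 2.1720483838403695e-28
[ 48. -13. -51.  25. -36.  37.] 5.595403975071493e-20
[ 52. -18. -46.  22. -46.  38.] 6.083242322341523e-30
[ 69. -16. -38.  24. -58.  22.] 6.437936988339432e-28
[ 80.  -8. -26.  24. -67.  15.] 1.1456408094660753e-24
[ 86.   1.  -9.  24. -75.  12.] 1.3534450959691527e-25
[ 90.  13.  11.  23. -85.  12.] 2.767490365192712e-19
at feeder [-151.3   88.9  142.1] tool in feeder:
 [[ 0.399  0.917 -0.003]
 [-0.026  0.008 -1.   ]
 [-0.917  0.399  0.027]]
[0.447 0.115 0.27 ] move cm [-14.   0.   0.] norm 14.0
[0.33 0.62 0.5 ] move cm [-22.47   9.39 -51.2 ] norm 56.7
[ 0.24121543  0.60544771 -0.75845117] [-0.9165906   0.39891879  0.02693472]
```

Call:
{"name": "move_arm", "arguments": {"commands": [[[-3.5, 0, 0, 0], [-3.5, 0, 0, 0], [-3.5, 0, 0, 0], [-3.5, 0, 0, 0]]]}}

```text
clock: 7.55
tool_pos: [0.4457, 0.1146, 0.272]
orientation: [86.1, 66.5, 9.1]
force: [1.6, 0.1, -0.1]
opening: 0.0004
```

Call:
{"name": "move_arm", "arguments": {"commands": [[[-1.73, 0.72, -3.94, 0], [-1.73, 0.72, -3.94, 0], [-1.73, 0.72, -3.94, 0], [-1.73, 0.72, -3.94, 0], [-1.73, 0.72, -3.94, 0], [-1.73, 0.72, -3.94, 0], [-1.73, 0.72, -3.94, 0]]]}}

```text
clock: 8.25
tool_pos: [0.3827, 0.3882, 0.3955]
orientation: [86.3, 66.4, 9.3]
force: [0.1, 0.4, 1.2]
opening: 0.0005
```

Call:
{"name": "move_arm", "arguments": {"commands": [[[-1.73, 0.72, -3.94, 0], [-1.73, 0.72, -3.94, 0], [-1.73, 0.72, -3.94, 0], [-1.73, 0.72, -3.94, 0], [-1.73, 0.72, -3.94, 0], [-1.73, 0.72, -3.94, 0]]]}}

```text
clock: 8.85
tool_pos: [0.329, 0.6211, 0.5014]
orientation: [86.3, 66.5, 9.2]
force: [0.7, 0.9, -0.1]
opening: 0.0003
```

Call:
{"name": "move_arm", "arguments": {"commands": [[[-1.8, 3.6, -2.95, 0], [-1.8, 3.6, -2.95, 0], [-1.8, 3.6, -2.95, 0], [-1.8, 3.6, -2.95, 0], [-1.8, 3.6, -2.95, 0], [-1.8, 3.6, -2.95, 0]]]}}

```text
clock: 9.45
tool_pos: [0.4124, 0.7695, 0.6149]
orientation: [88.6, 64.1, 12.1]
force: [-0.2, -0.4, 0.9]
opening: 0.0008
```

```bash
cat >> h.py <<'E'
def st():
    o=get_obs();M=R.from_euler('xyz',o['orientation'],degrees=True).as_matrix();x=M[:,0]
    print('t',o['clock'],o['joint_pos'].round(1),o['tool_pos'].round(3),'tilt',np.degrees(np.arccos(-x[2])).round(1),'psi',np.degrees(np.arctan2(x[1],x[0])).round(1),'jawz',M[2,2].round(3));return o,M
E
python3 -c "
from h import *
o,M=st();a=np.radians(62);print(M.T@[np.cos(a),np.sin(a),0],M.T@[0,0,1])"
```

```text
t 9.45 [  84.    41.6   71.7   26.1 -109.6   30.7] [0.412 0.769 0.615] tilt 25.9 psi 12.1 jawz 0.011
[ 0.28088053  0.59743569 -0.75111699] [-0.89972098  0.43633657  0.01060944]
```

Call:
{"name": "move_arm", "arguments": {"commands": [[[-1.6, 3.6, -3, 0], [-1.6, 3.6, -3, 0], [-1.6, 3.6, -3, 0], [-1.6, 3.6, -3, 0], [-1.6, 3.6, -3, 0]]]}}

```text
clock: 9.95
tool_pos: [0.4461, 0.8145, 0.6556]
orientation: [99.4, 55.3, 24.2]
force: [-0.3, -0.9, -0.5]
opening: 0.0003
```

```bash
python3 -c "
from h import *
o,M=st();a=np.radians(62);print(M[:,0],M.T@[np.cos(a),np.sin(a),0],M.T@[0,0,1])"
```

```text
t 9.95 [ 83.5  41.4  71.7  29.7 -99.4  31.8] [0.446 0.814 0.656] tilt 34.7 psi 24.2 jawz -0.093
[ 0.51901345  0.2334224  -0.82227673] [ 0.4497618   0.54090541 -0.71072896] [-0.82227673  0.56142506 -0.09307459]
```

Call:
{"name": "move_arm", "arguments": {"commands": [[[-0.7, 3.8, -3.1, 0], [-0.7, 3.8, -3.1, 0], [-0.7, 3.8, -3.1, 0]]]}}

```text
clock: 10.25
tool_pos: [0.4716, 0.8464, 0.6741]
orientation: [103.0, 49.7, 28.7]
force: [0.1, -0.1, -0.1]
opening: 0.0005
```

Run:
```python
from h import *; import fk
o,M0=st();z=np.load('fk.npz');p,s=z['p'],z['s'];q=o['joint_pos'];M=R.from_matrix(M0)
t=np.degrees(np.arccos(-M0[2,0]));psi=np.degrees(np.arctan2(M0[1,0],M0[0,0]))
W=fk.Rdir(t,psi);print('spin to horizontal jaw',(M.inv()*W).as_rotvec())
S=f2w((-130,84,50));A=S-.2*M0[:,0]
B=A.copy();B[2]+=.2
P=o['tool_pos']
for a,b in((P,B),(B,A),(A,S),(S,f2w((-130,30,50))),(f2w((-130,30,50)),f2w((-130,-20,50)))):
  for k in(.33,.66,1):
    q,c=fk.ik(a+(b-a)*k,M,q,p,s);print(q.round(),round(c,5))
rel(B,A,S)
```

```text
t 10.25 [ 82.8  42.   71.6  31.6 -92.7  32.2] [0.472 0.846 0.674] tilt 40.3 psi 28.7 jawz -0.145
spin to horizontal jaw [-2.26313485e-01  1.39074483e-16  6.11927727e-16]
[ 81.   3.  -1.  35. -63.  15.] 0.0
[ 75. -21. -32.  35. -55.  16.] 0.0
[ 48. -39. -43.  17. -49.  51.] 0.0
[ 47. -38. -52.  19. -39.  48.] 0.0
[ 43. -34. -58.  17. -29.  51.] 0.00031
[ 36. -26. -58.  -0. -19.  72.] 0.00347
[ 34. -13. -58.  -9.  -5.  82.] 0.00288
[ 31.  -1. -49. -33.  -1. 109.] 0.00051
[ 18.  10. -37. -63.  -8. 149.] 0.0
[ 13.  10. -36. -65. -11. 153.] 0.0
[ 10.  10. -35. -66. -13. 157.] 0.0
[  6.  11. -35. -66. -16. 160.] 0.0
[  3.  11. -34. -66. -18. 162.] 0.0
[  0.  12. -33. -66. -20. 164.] 0.0
[ -2.  12. -32. -65. -21. 165.] 0.0
at feeder [-21.1 800.4 674.1] tool in feeder:
 [[ 0.622  0.777  0.102]
 [ 0.177 -0.012 -0.984]
 [-0.763  0.63  -0.145]]
[0.411 0.062 0.403] move cm [ -7.09 -34.3   75.54] norm 83.3
[0.411 0.062 0.203] move cm [ 15.26 -12.6    2.9 ] norm 20.0
[0.524 0.124 0.05 ] move cm [20.  0.  0.] norm 20.0
```

Run:
```python
from h import *; import fk
o,M0=st();z=np.load('fk.npz');p,s=z['p'],z['s'];M=R.from_matrix(M0)
for zz in(50,100,150,200,260,330):
  print('z',zz)
  for x in(-250,-215,-180,-150,-130):
    r=[]
    for y in(84,140,200,280,360):
      q,c=min((fk.ik(f2w((x,y,zz)),M,g,p,s) for g in([13,10,-36,-65,-11,153],[43,-34,-55,17,-29,51])),key=lambda k:k[1]);r.append('ok(%d,%d,%d)'%(q[3],q[4],q[2]) if c<2e-5 else '%.4f'%c)
    print(x,r)
```

```text
t 10.25 [ 82.8  42.   71.6  31.6 -92.7  32.2] [0.472 0.846 0.674] tilt 40.3 psi 28.7 jawz -0.145
z 50
-250 ['ok(-70,-10,-47)', '0.0002', '0.0006', '0.0030', '0.0111']
-215 ['ok(-70,-10,-44)', '0.0001', '0.0007', '0.0024', '0.0094']
-180 ['ok(-68,-9,-41)', '0.0001', '0.0009', '0.0022', '0.0082']
-150 ['ok(-65,-8,-38)', '0.0002', '0.0011', '0.0022', '0.0076']
-130 ['ok(-63,-8,-36)', '0.0002', '0.0014', '0.0024', '0.0074']
z 100
-250 ['0.0030', '0.0083', '0.0107', '0.0121', '0.0200']
-215 ['0.0018', '0.0064', '0.0098', '0.0110', '0.0181']
-180 ['0.0011', '0.0051', '0.0094', '0.0106', '0.0169']
-150 ['0.0006', '0.0041', '0.0091', '0.0107', '0.0164']
-130 ['0.0004', '0.0036', '0.0089', '0.0110', '0.0164']
z 150
-250 ['0.0095', '0.0232', '0.0342', '0.0328', '0.0386']
-215 ['0.0061', '0.0172', '0.0300', '0.0297', '0.0351']
-180 ['0.0037', '0.0123', '0.0245', '0.0278', '0.0280']
-150 ['0.0025', '0.0094', '0.0199', '0.0271', '0.0220']
-130 ['0.0018', '0.0078', '0.0178', '0.0258', '0.0166']
z 200
-250 ['0.0088', '0.0205', '0.0310', '0.0323', '0.0218']
-215 ['0.0049', '0.0134', '0.0219', '0.024
[... 245 characters left out ...]
215 ['0.0009', '0.0042', '0.0072', '0.0070', '0.0031']
-180 ['0.0001', '0.0017', '0.0038', '0.0040', '0.0015']
-150 ['ok(25,-12,-56)', '0.0005', '0.0019', '0.0022', '0.0005']
-130 ['ok(22,-12,-53)', '0.0002', '0.0011', '0.0013', '0.0000']
z 330
-250 ['ok(27,-39,-55)', '0.0001', '0.0003', '0.0001', 'ok(52,-44,-55)']
-215 ['ok(22,-33,-52)', 'ok(34,-34,-55)', 'ok(42,-35,-57)', 'ok(49,-36,-56)', 'ok(53,-37,-54)']
-180 ['ok(18,-29,-48)', 'ok(31,-28,-53)', 'ok(41,-29,-55)', 'ok(49,-30,-54)', 'ok(55,-32,-52)']
-150 ['ok(15,-27,-45)', 'ok(29,-25,-50)', 'ok(39,-25,-52)', 'ok(50,-26,-52)', 'ok(55,-29,-50)']
-130 ['ok(13,-26,-43)', 'ok(27,-24,-48)', 'ok(39,-23,-51)', 'ok(49,-24,-51)', 'ok(56,-27,-49)']
```

Run:
```python
from h import *; import fk
o,M0=st();z=np.load('fk.npz');p,s=z['p'],z['s'];M=R.from_matrix(M0)
for zz in(50,80,110,150,200,250,300,350):
  print('z',zz)
  for x in(-230,-200,-170):
    r=[]
    for y in(60,20,-20,-60,-100,-150):
      q,c=min((fk.ik(f2w((x,y,zz)),M,g,p,s) for g in([13,10,-36,-65,-11,153],[43,-34,-55,17,-29,51])),key=lambda k:k[1]);r.append('ok(%d,%d,%d,%d)'%(q[3],q[4],q[2],q[5]) if c<2e-5 else '%.4f'%c)
    print(x,r)
```

```text
t 10.25 [ 82.8  42.   71.6  31.6 -92.7  32.2] [0.472 0.846 0.674] tilt 40.3 psi 28.7 jawz -0.145
z 50
-230 ['ok(-71,-15,-44,165)', 'ok(-70,-21,-42,171)', '0.0000', '0.0003', '0.0007', '0.0015']
-200 ['ok(-70,-14,-41,162)', 'ok(-69,-19,-40,168)', 'ok(-68,-24,-38,172)', '0.0001', '0.0003', '0.0007']
-170 ['ok(-68,-13,-39,159)', 'ok(-68,-18,-37,165)', 'ok(-67,-23,-35,169)', 'ok(-65,-27,-33,172)', '0.0000', '0.0002']
z 80
-230 ['0.0001', 'ok(-57,-16,-44,150)', 'ok(-59,-24,-41,161)', 'ok(-60,-29,-38,167)', 'ok(-59,-34,-35,171)', '0.0001']
-200 ['ok(-41,0,-49,118)', 'ok(-57,-15,-41,149)', 'ok(-59,-22,-38,159)', 'ok(-59,-28,-36,165)', 'ok(-58,-32,-33,169)', 'ok(-57,-36,-29,172)']
-170 ['ok(-47,-5,-43,128)', 'ok(-56,-15,-39,148)', 'ok(-58,-21,-36,156)', 'ok(-58,-26,-33,162)', 'ok(-58,-30,-31,166)', 'ok(-57,-35,-27,169)']
z 110
-230 ['0.0014', 'ok(-29,-4,-53,109)', 'ok(-50,-22,-42,146)', 'ok(-53,-29,-38,156)', 'ok(-53,-34,-35,163)', 'ok(-53,-39,-30,168)']
-200 ['0.0008', 'ok(-40,-10,-46,124)', 'ok(-50,-21,-39,145)', 'ok(-52,-27,-36,154)', 'ok(-53,-32,-33,160)', 'ok(-53,-37,-29,165)']
-170 ['0
[... 1411 characters left out ...]
37)']
-200 ['ok(16,-26,-52,53)', 'ok(2,-28,-45,73)', 'ok(-12,-33,-37,95)', 'ok(-22,-39,-31,112)', 'ok(-29,-45,-26,125)', 'ok(-34,-50,-20,135)']
-170 ['ok(13,-24,-48,58)', 'ok(0,-27,-42,78)', 'ok(-13,-32,-35,97)', 'ok(-22,-38,-29,112)', 'ok(-28,-43,-24,123)', 'ok(-33,-49,-19,133)']
z 350
-230 ['ok(17,-38,-48,49)', 'ok(5,-38,-42,68)', 'ok(-8,-41,-35,90)', 'ok(-19,-47,-28,108)', 'ok(-27,-52,-23,121)', 'ok(-32,-57,-18,132)']
-200 ['ok(13,-34,-45,56)', 'ok(2,-36,-39,73)', 'ok(-10,-40,-33,92)', 'ok(-19,-45,-27,108)', 'ok(-26,-50,-22,120)', 'ok(-31,-55,-17,130)']
-170 ['ok(10,-32,-42,61)', 'ok(0,-35,-36,77)', 'ok(-11,-39,-30,94)', 'ok(-19,-43,-25,108)', 'ok(-25,-48,-20,118)', 'ok(-30,-53,-15,128)']
```

Run:
```python
from h import *; import fk
o,M0=st();z=np.load('fk.npz');p,s=z['p'],z['s'];M=R.from_matrix(M0);q=o['joint_pos']
C=f2w((-200,-60,400));P=o['tool_pos']
for k in np.linspace(.15,1,7):
    q,c=fk.ik(P+(C-P)*k,M,q,p,s);print(q.round(),round(c,5))
rel(C)
W=fk.Rdir(40.3,28.7)*R.from_euler('x',180,degrees=True)
print('tool after spin in feeder',(R.from_euler('z',-np.degrees(YAW),degrees=True)*W).as_matrix().round(3))
L=[(-200,-60,400),(-200,-60,250),(-200,-60,120),(-200,-60,80),(-190,-30,55),(-190,30,50),(-190,84,50),(-130,84,50),(-130,30,50),(-130,-20,50)]
for a,b in zip(L,L[1:]):
  for k in(.5,1):
    q,c=fk.ik(f2w(np.array(a)+(np.array(b)-a)*k),W,q if a!=L[0] else [10,0,-30,-20,-40,-60],p,s);print(b,k,q.round(),round(c,5))
```

```text
t 10.25 [ 82.8  42.   71.6  31.6 -92.7  32.2] [0.472 0.846 0.674] tilt 40.3 psi 28.7 jawz -0.145
[ 81.  17.  23.  33. -71.  21.] 0.0
[ 78.   5.   2.  33. -63.  18.] 0.0
[ 74.  -6. -13.  33. -57.  19.] 0.0
[ 68. -16. -25.  31. -53.  25.] 0.0
[ 58. -24. -32.  25. -48.  37.] 0.0
[ 39. -27. -32.   9. -46.  63.] 0.0
[  7. -20. -22. -18. -51. 105.] 0.0
at feeder [-21.1 800.4 674.1] tool in feeder:
 [[ 0.622  0.777  0.102]
 [ 0.177 -0.012 -0.984]
 [-0.763  0.63  -0.145]]
[ 0.488 -0.032  0.4  ] move cm [ -5.43 -30.11  86.82] norm 92.1
tool after spin in feeder [[ 0.622 -0.733 -0.274]
 [ 0.177 -0.209  0.962]
 [-0.763 -0.647  0.   ]]
(-200, -60, 250) 0.5 [  6. -18. -29. -21. -43. -57.] 0.0
(-200, -60, 250) 1 [  4. -14. -34. -28. -35. -48.] 0.0
(-200, -60, 120) 0.5 [  1.  -8. -36. -37. -30. -35.] 0.0
(-200, -60, 120) 1 [ -6.  -0. -36. -51. -28. -16.] 0.0
(-200, -60, 80) 0.5 [ -8.   3. -36. -55. -28.  -9.] 0.0
(-200, -60, 80) 1 [-10.   5. -36. -60. -28.  -2.] 0.0
(-190, -30, 55) 0.5 [ -9.   7. -37. -63. -26.   1.] 0.0
(-190, -30, 55) 1 [ -8.   8. -37. -66. -25.   4.] 0.0
(-190, 30, 50) 0.5 [ -3.   7. -38. -68. -22.   2.] 0.0
(-190, 30, 50) 1 [  2.   7. -40. -70. -18.  -0.] 0.0
(-190, 84, 50) 0.5 [  8.   6. -41. -70. -14.  -4.] 0.0
(-190, 84, 50) 1 [ 15.   5. -42. -69. -10. -11.] 0.0
(-130, 84, 50) 0.5 [ 16.   8. -39. -67.  -9. -14.] 0.0
(-130, 84, 50) 1 [ 17.  10. -37. -64.  -8. -18.] 0.0
(-130, 30, 50) 0.5 [ 11.  10. -36. -66. -12. -11.] 0.0
(-130, 30, 50) 1 [  6.  11. -35. -66. -16.  -7.] 0.0
(-130, -20, 50) 0.5 [  2.  11. -34. -66. -19.  -4.] 0.0
(-130, -20, 50) 1 [ -2.  12. -32. -65. -22.  -2.] 0.0
```

Call:
{"name": "move_arm", "arguments": {"commands": [[[-0.27, -1.5, 4.34, 0], [-0.27, -1.5, 4.34, 0], [-0.27, -1.5, 4.34, 0], [-0.27, -1.5, 4.34, 0], [-0.27, -1.5, 4.34, 0], [-0.27, -1.5, 4.34, 0], [-0.27, -1.5, 4.34, 0], [-0.27, -1.5, 4.34, 0]]]}}

```text
clock: 11.05
tool_pos: [0.4795, 0.5406, 0.5861]
orientation: [102.8, 49.5, 28.5]
force: [-0.0, 0.8, 1.7]
opening: 0.0006
```

Call:
{"name": "move_arm", "arguments": {"commands": [[[-0.27, -1.5, 4.34, 0], [-0.27, -1.5, 4.34, 0], [-0.27, -1.5, 4.34, 0], [-0.27, -1.5, 4.34, 0], [-0.27, -1.5, 4.34, 0], [-0.27, -1.5, 4.34, 0], [-0.27, -1.5, 4.34, 0], [-0.27, -1.5, 4.34, 0]]]}}

```text
clock: 11.85
tool_pos: [0.4855, 0.1897, 0.4772]
orientation: [102.7, 49.5, 28.5]
force: [1.5, -1.1, -0.5]
opening: 0.0003
```

Call:
{"name": "move_arm", "arguments": {"commands": [[[-0.18, -1, 2.9, 0], [-0.18, -1, 2.9, 0], [-0.18, -1, 2.9, 0], [-0.18, -1, 2.9, 0], [-0.18, -1, 2.9, 0], [-0.18, -1, 2.9, 0]]]}}

```text
clock: 12.45
tool_pos: [0.4889, 0.0147, 0.4234]
orientation: [102.6, 49.4, 28.4]
force: [0.5, -0.7, 0.2]
opening: 0.0002
```

Call:
{"name": "move_arm", "arguments": {"commands": [[[0, 0, 0, 0.146], [0, 0, 0, 0.146], [0, 0, 0, 0.146], [0, 0, 0, 0.146], [0, 0, 0, 0.146], [0, 0, 0, 0.146], [0, 0, 0, 0.146]]]}}

```text
clock: 13.15
tool_pos: [0.4893, 0.0154, 0.4231]
orientation: [161.5, 49.6, 28.3]
force: [-0.4, 0.6, 0.1]
opening: 0.0004
```

Call:
{"name": "move_arm", "arguments": {"commands": [[[0, 0, 0, 0.146], [0, 0, 0, 0.146], [0, 0, 0, 0.146], [0, 0, 0, 0.146], [0, 0, 0, 0.146], [0, 0, 0, 0.146], [0, 0, 0, 0.146]]]}}

```text
clock: 13.85
tool_pos: [0.4893, 0.0155, 0.4231]
orientation: [-139.9, 49.6, 28.3]
force: [0.0, 0.2, 0.4]
opening: 0.0009
```

Call:
{"name": "move_arm", "arguments": {"commands": [[[0, 0, 0, 0.146], [0, 0, 0, 0.146], [0, 0, 0, 0.146], [0, 0, 0, 0.146], [0, 0, 0, 0.146], [0, 0, 0, 0.146]]]}}

```text
clock: 14.45
tool_pos: [0.4893, 0.0154, 0.4231]
orientation: [-89.8, 49.6, 28.3]
force: [0.0, -1.1, 0.2]
opening: 0.0006
```

```bash
python3 -c "
from h import *
st();rel(*[f2w(p) for p in((-200,-60,120),(-200,-60,80),(-190,-30,55),(-190,84,50),(-130,84,50),(-130,-20,50))])"
```

```text
t 14.45 [ 20.5 -23.7 -25.7  -6.8 -48.  -79.8] [0.489 0.015 0.423] tilt 40.4 psi 28.3 jawz 0.003
at feeder [-187.9  -13.9  423.1] tool in feeder:
 [[ 0.625 -0.734 -0.264]
 [ 0.174 -0.199  0.964]
 [-0.761 -0.649  0.003]]
[ 0.488 -0.032  0.12 ] move cm [21.51 21.47 -4.21] norm 30.7
[ 0.488 -0.032  0.08 ] move cm [ 3.04  2.59 -0.01] norm 4.0
[ 0.491 -0.001  0.055] move cm [3.05 0.29 2.62] norm 4.0
[0.466 0.11  0.05 ] move cm [ 2.36 -1.95 10.99] norm 11.4
[0.524 0.124 0.05 ] move cm [ 3.75 -4.41 -1.59] norm 6.0
[0.547 0.022 0.05 ] move cm [ -1.81   2.07 -10.03] norm 10.4
```

Call:
{"name": "move_arm", "arguments": {"commands": [[[2.69, 2.68, -0.53, 0], [2.69, 2.68, -0.53, 0], [2.69, 2.68, -0.53, 0], [2.69, 2.68, -0.53, 0], [2.69, 2.68, -0.53, 0], [2.69, 2.68, -0.53, 0], [2.69, 2.68, -0.53, 0], [2.69, 2.68, -0.53, 0]]]}}

```text
clock: 15.25
tool_pos: [0.4891, -0.0325, 0.1222]
orientation: [-90.2, 49.5, 28.3]
force: [-0.2, 0.1, -1.2]
opening: 0.0006
```

Call:
{"name": "move_arm", "arguments": {"commands": [[[3, 2.6, 0, 0], [3, 0.3, 2.6, 0], [0.8, -0.65, 3.66, 0], [0.8, -0.65, 3.66, 0], [0.8, -0.65, 3.66, 0]]]}}

```text
clock: 15.75
tool_pos: [0.4667, 0.1066, 0.0553]
orientation: [-90.0, 49.6, 28.3]
force: [-0.0, 0.2, -0.2]
opening: 0.0003
```

```bash
python3 -c "
from h import *
st();rel(*[f2w(p) for p in((-190,84,50),(-130,84,50),(-130,-16,50))]);snap('scene','s2.png');snap('top','t2.png')
a=cv2.imread('pics/s2.png')[40:240,200:460];b=cv2.imread('pics/t2.png')[100:300,180:440];cv2.imwrite('pics/c2.png',cv2.resize(np.vstack([a,b]),None,fx=1.5,fy=1.5))"
```

```text
t 15.75 [ 17.4   4.2 -42.5 -63.9  -7.8 -18. ] [0.467 0.107 0.055] tilt 40.4 psi 28.3 jawz 0.0
at feeder [-189.8   80.    55.3] tool in feeder:
 [[ 0.624 -0.734 -0.267]
 [ 0.173 -0.204  0.964]
 [-0.762 -0.648  0.   ]]
[0.466 0.11  0.05 ] move cm [0.46 0.28 0.39] norm 0.7
[0.524 0.124 0.05 ] move cm [ 3.74 -4.4  -1.6 ] norm 6.0
[0.546 0.026 0.05 ] move cm [-1.73  2.04 -9.64] norm 10.0
```

View pics/c2.png

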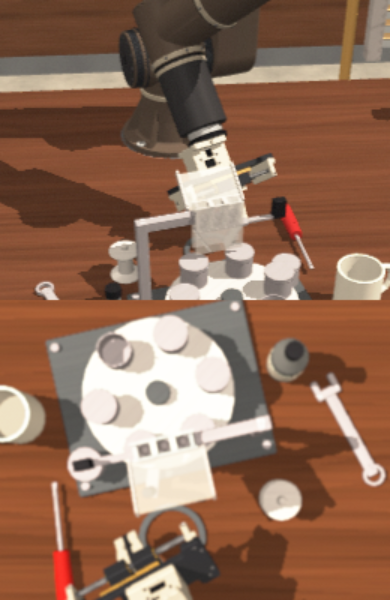

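Call:
{"name": "move_arm", "arguments": {"commands": [[[1.4, -1.37, -0.4, 0], [1.4, -1.37, -0.4, 0], [1.4, -1.37, -0.4, 0]]]}}

```text
clock: 16.15
tool_pos: [0.5245, 0.1238, 0.0502]
orientation: [-90.1, 49.6, 28.5]
force: [0.4, 0.4, 0.4]
opening: 0.0005
```

Call:
{"name": "move_arm", "arguments": {"commands": [[[-0.21, 0.24, -1.16, 0], [-0.21, 0.24, -1.16, 0], [-0.21, 0.24, -1.16, 0], [-0.21, 0.24, -1.16, 0]]]}}

```text
clock: 16.55
tool_pos: [0.53, 0.0776, 0.0482]
orientation: [-89.5, 49.9, 29.0]
force: [-17.4, 5.1, 6.3]
opening: 0.0002
```

```bash
python3 -c "
from h import *
o,M=st();print(o['force']);rel(*[f2w(p) for p in((-130,9,50),(-130,-16,50))])"
```

```text
t 16.55 [  7.2  10.5 -35.1 -65.4 -15.3  -8.8] [0.53  0.078 0.048] tilt 40.1 psi 29.0 jawz 0.006
[-17.43155946   5.05203527   6.34583735]
at feeder [-134.5   37.7   48.2] tool in feeder:
 [[ 0.618 -0.737 -0.273]
 [ 0.18  -0.205  0.962]
 [-0.765 -0.644  0.006]]
[0.541 0.051 0.05 ] move cm [-0.37  0.14 -2.88] norm 2.9
[0.546 0.026 0.05 ] move cm [-0.45  0.51 -2.4 ] norm 2.5
```

```bash
python3 -c "
from h import *
snap('top','t3.png');snap('scene','s3.png');b=cv2.imread('pics/t3.png')[190:310,220:360];a=cv2.imread('pics/s3.png')[130:230,280:420]
cv2.imwrite('pics/c3.png',np.vstack([cv2.resize(b,None,fx=4,fy=4,interpolation=2)[:, :520],cv2.resize(a,None,fx=4,fy=4,interpolation=2)[:, :520]])[:880]) 
im=cv2.imread('pics/c3.png');cv2.imwrite('pics/c3.png',cv2.resize(np.hstack([im[:480],im[480:880].copy() if False else np.pad(im[480:],((0,80),(0,0),(0,0)))]),(800,370)))
for y in(43,20,0,-20,-43):
  th=np.arcsin(y/140);h=f2w((-140*np.cos(th),y,92));print(y,proj('top',h).round(1),((proj('top',h)-[220,190])*4*800/1040).round())
"
```

```text
43 [277.8 228.6] [178. 119.]
20 [289.4 228.7] [213. 119.]
0 [299.1 227.2] [243. 115.]
-20 [308.5 224.4] [272. 106.]
-43 [318.9 219.4] [304.  90.]
```

View pics/c3.png

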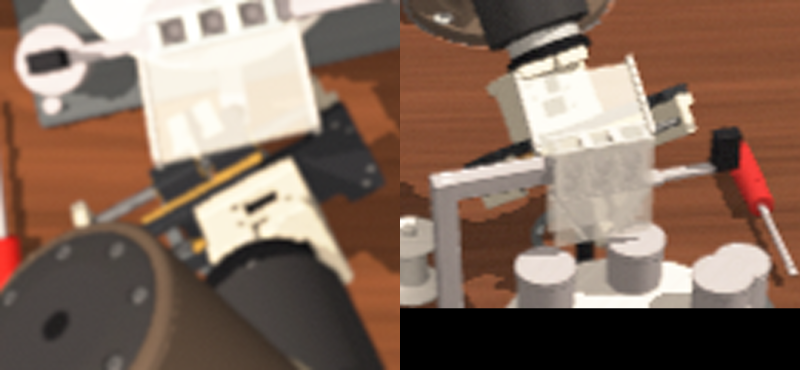

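```bash
python3 -c "
from h import *
for y in(43,20,0,-20,-43):
  th=np.arcsin(y/140);print(y,[proj('scene',f2w((-140*np.cos(th),y,z))).round(1) for z in(30,65,92)],[proj('top',f2w((-140*np.cos(th),y,z))).round(1) for z in(65,92)])
o,M=st();t=o['tool_pos']
print('tcp',proj('scene',t),proj('top',t),'back40',proj('scene',t-.04*M[:,0]),proj('top',t-.04*M[:,0]), o['force'],o['moment'])
c=proj('top',f2w((-133,20,80))).round().astype(int)
p=cv2.imread('pics/t3.png');s=cv2.imread('pics/s3.png');a=cv2.resize(p[205:255,255:335],None,fx=7,fy=7,interpolation=2);b=cv2.resize(s[180:235,310:390],None,fx=7,fy=7,interpolation=2)
cv2.imwrite('pics/c4.png',np.vstack([a,b])[:, :560])
print(a.shape,b.shape)
"
python3 -c "
import cv2;i=cv2.imread('pics/c4.png');cv2.imwrite('pics/c4.png',cv2.resize(i,None,fx=.8,fy=.8))"
```

```text
43 [array([352.4, 212.6]), array([352.7, 202.2]), array([352.9, 193.9])] [array([279.1, 228. ]), array([277.8, 228.6])]
20 [array([343.6, 213. ]), array([343.7, 202.5]), array([343.8, 194.2])] [array([290.3, 228.1]), array([289.4, 228.7])]
0 [array([336.2, 214. ]), array([336.2, 203.6]), array([336.2, 195.3])] [array([299.7, 226.7]), array([299.1, 227.2])]
-20 [array([329.1, 215.7]), array([329. , 205.2]), array([329. , 196.9])] [array([308.9, 224. ]), array([308.5, 224.4])]
-43 [array([321.3, 218.5]), array([321.1, 208. ]), array([320.9, 199.7])] [array([319. , 219.1]), array([318.9, 219.4])]
t 16.65 [  7.1  10.5 -35.  -65.3 -15.2  -8.8] [0.531 0.076 0.048] tilt 40.1 psi 28.8 jawz 0.004
tcp [349.92323625 207.5670458 ] [283.0883277  227.30953806] back40 [344.62602841 193.36070778] [287.77835877 238.85100402] [-9.33789805  3.426073   -0.07431368] [-0.21552763  4.11928763  1.45951873]
(350, 560, 3) (385, 560, 3)
```

View pics/c4.png

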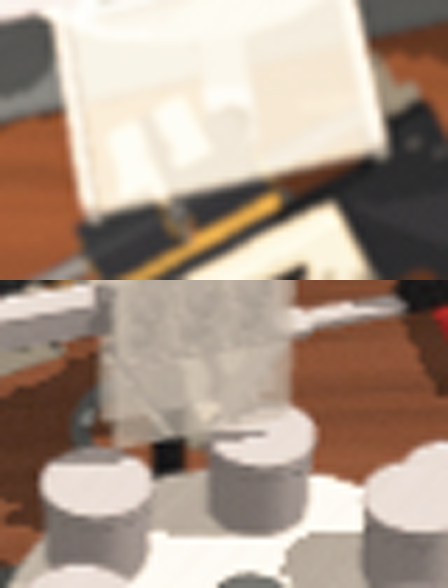

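Call:
{"name": "move_arm", "arguments": {"commands": [[[0, 0, 0, 0], [0, 0, 0, 0]]]}}

```text
clock: 16.85
tool_pos: [0.5309, 0.0767, 0.0482]
orientation: [-89.7, 49.9, 28.8]
force: [-9.0, 2.6, 0.7]
opening: 0.0005
```

```bash
python3 -c "
from h import *
o,M=st();print(o['force'],o['moment']);rel(*[f2w(p) for p in((-133,9,50),(-133,-16,50))])"
```

```text
t 16.85 [  7.2  10.5 -35.  -65.4 -15.1  -8.9] [0.531 0.077 0.048] tilt 40.1 psi 28.8 jawz 0.004
[-8.97603637  2.63569248  0.65300826] [-0.31172021  4.1548138   1.3591678 ]
at feeder [-133.8   36.7   48.2] tool in feeder:
 [[ 0.619 -0.737 -0.271]
 [ 0.177 -0.205  0.963]
 [-0.765 -0.644  0.004]]
[0.538 0.05  0.05 ] move cm [-0.58  0.39 -2.69] norm 2.8
[0.543 0.026 0.05 ] move cm [-0.44  0.51 -2.41] norm 2.5
```

Call:
{"name": "move_arm", "arguments": {"commands": [[[-0.18, 0.2, -0.96, 0], [-0.18, 0.2, -0.96, 0], [-0.18, 0.2, -0.96, 0], [-0.18, 0.2, -0.96, 0], [-0.09, 0.1, -0.48, 0]]]}}

```text
clock: 17.35
tool_pos: [0.5424, 0.0331, 0.0493]
orientation: [-89.7, 49.8, 28.7]
force: [-2.3, 7.2, -3.4]
opening: 0.0004
```

Call:
{"name": "move_arm", "arguments": {"commands": [[[-0.06, 0.07, -0.32, 0], [0, 0, 0, 0]]]}}

```text
clock: 17.55
tool_pos: [0.5436, 0.03, 0.0495]
orientation: [-89.8, 49.8, 28.7]
force: [-1.8, 5.4, -3.0]
opening: 0.0005
```

```bash
python3 -c "
from h import *
o,M=st();print(w2f(o['tool_pos']).round(1),o['force'],o['moment'])"
```

```text
t 17.55 [ -1.1  11.8 -32.8 -65.  -20.7  -3.1] [0.544 0.03  0.05 ] tilt 40.2 psi 28.7 jawz 0.003
[-131.8  -11.7   49.5] [-1.76266231  5.40677858 -2.97060753] [0.23302051 2.89533415 1.37559285]
```

Call:
{"name": "move_arm", "arguments": {"commands": [[[-0.06, 0.07, -0.32, 0], [0, 0, 0, 0]]]}}

```text
clock: 17.75
tool_pos: [0.5444, 0.027, 0.0497]
orientation: [-89.8, 49.7, 28.7]
force: [-1.9, 5.8, -1.3]
opening: 0.0006
```

Call:
{"name": "move_arm", "arguments": {"commands": [[[-0.06, 0.07, -0.32, 0], [0, 0, 0, 0]]]}}

```text
clock: 17.95
tool_pos: [0.5448, 0.0253, 0.0498]
orientation: [-89.6, 49.7, 29.0]
force: [-2.3, 11.2, -1.6]
opening: 0.0005
```

```bash
cat >> h.py <<'E'
def cup(tag):
    p,d=snap('top','cup%s.png'%tag)
    # expected open tin rim for each tooth: compare inner darkness
    out=[]
    g=cv2.cvtColor(p,cv2.COLOR_RGB2GRAY).astype(float);P=cloud('top',d)
    v,u=np.mgrid[:400,:640]
    for c in np.arange(-2.8,0.3,.02):
        a=np.pi+c;ctr=f2w((80*np.cos(a),80*np.sin(a),61));uv=proj('top',ctr)
        m=(u-uv[0])**2+(v-uv[1])**2<6**2
        z=P[...,2][m];out.append((np.nanmedian(z),c))
    o=np.array(out);ok=o[o[:,0]<.08];print('low-floor angles',ok[:,1].round(2).tolist())
    return p,d
E
python3 -c "
from h import *
o,M=st();print(w2f(o['tool_pos']).round(1),o['force'],o['moment']);p,d=cup('1')
import sys"
```

```text
t 17.95 [ -2.1  12.  -32.5 -65.  -21.6  -2.4] [0.545 0.025 0.05 ] tilt 40.3 psi 29.0 jawz 0.005
[-131.6  -16.6   49.8] [-2.33801699 11.17210277 -1.57745826] [1.79221361 2.5935547  2.58930885]
low-floor angles [-2.8, -2.78, -2.76, -2.74, -2.72, -2.7, -2.68, -2.66, -2.64, -2.62, -2.6, -2.58, -2.56, -2.54, -2.52, -2.5, -2.48, -2.46, -2.44, -2.42, -2.4, -2.38, -2.36, -2.34, -2.32, -2.3, -2.28, -2.26, -2.24, -2.22, -2.2, -2.18, -2.16, -2.14, -2.12, -2.1, -2.08, -2.06, -2.04, -2.02, -2.0, -1.98, -1.96, -1.94, -1.92, -1.9, -1.88, -1.86, -1.84, -1.82, -1.8, -1.78, -1.76, -1.74, -1.72, -1.7, -1.68, -1.66, -1.64, -1.62, -1.6, -1.58, -1.56, -1.54, -1.52, -1.5, -1.48, -1.46, -1.44, -0.74]
```

```bash
cat >> h.py <<'E'
def tins(tag):
    p,d=snap('top','tin%s.png'%tag);P=cloud('top',d);q=P-C0;c,s=np.cos(YAW),np.sin(YAW)
    xf=(c*q[...,0]+s*q[...,1])*1000;yf=(-s*q[...,0]+c*q[...,1])*1000;z=P[...,2]
    m=((abs(z-.1)<.006)&(np.hypot(xf,yf)<112)&(xf>-55)).astype(np.uint8)
    n,l,stt,ce=cv2.connectedComponentsWithStats(m);r=[]
    for i in range(1,n):
        if stt[i,4]<60: continue
        k=l==i;x,y=xf[k].mean(),yf[k].mean();zz=z[k]
        a=np.arctan2(y,x);r.append((round(float((a-np.pi)%(2*np.pi)-2*np.pi),3),int(stt[i,4]),round(float(np.hypot(x,y)),1)))
    print('tins (carousel-type angle, area, radius):',sorted(r))
E
python3 -c "
from h import *
tins('1')"
```

```text
tins (carousel-type angle, area, radius): [(-5.208, 384, 78.1), (-4.196, 445, 79.9), (-3.151, 447, 79.9), (-2.12, 82, 80.6), (-1.086, 397, 78.5)]
```

Call:
{"name": "move_arm", "arguments": {"commands": [[[0.35, -0.4, 1.93, 0], [0.35, -0.4, 1.93, 0], [0.35, -0.4, 1.93, 0], [0.35, -0.4, 1.93, 0], [0.35, -0.4, 1.93, 0], [0, 0, 0, 0]]]}}

```text
clock: 18.65
tool_pos: [0.5236, 0.1223, 0.0502]
orientation: [-90.0, 49.6, 28.6]
force: [0.2, -0.6, -0.6]
opening: 0.0004
```

```bash
python3 -c "
from h import *
o,M=st();rel(*[f2w(p) for p in((-131,82,50),(-136,36,50),(-131,-13,50))]);tins(2);print(o['force'])
p=cv2.imread('pics/tin2.png');cv2.imwrite('pics/c5.png',cv2.resize(p[195:265,245:345],None,fx=6,fy=6,interpolation=2))"
```

```text
t 18.65 [ 17.4   9.6 -36.9 -62.9  -8.1 -18.8] [0.524 0.122 0.05 ] tilt 40.4 psi 28.6 jawz -0.0
at feeder [-130.9   82.8   50.2] tool in feeder:
 [[ 0.623 -0.733 -0.272]
 [ 0.176 -0.208  0.962]
 [-0.762 -0.648 -0.   ]]
[0.524 0.122 0.05 ] move cm [-0.01  0.04 -0.07] norm 0.1
[0.529 0.076 0.05 ] move cm [-1.12  1.32 -4.29] norm 4.6
[0.545 0.029 0.05 ] move cm [-0.55  0.65 -4.85] norm 4.9
tins (carousel-type angle, area, radius): [(-5.209, 387, 78.3), (-4.196, 446, 79.9), (-3.149, 446, 79.9), (-1.088, 398, 78.6)]
[ 0.16897281 -0.62667159 -0.57374902]
```

View pics/c5.png

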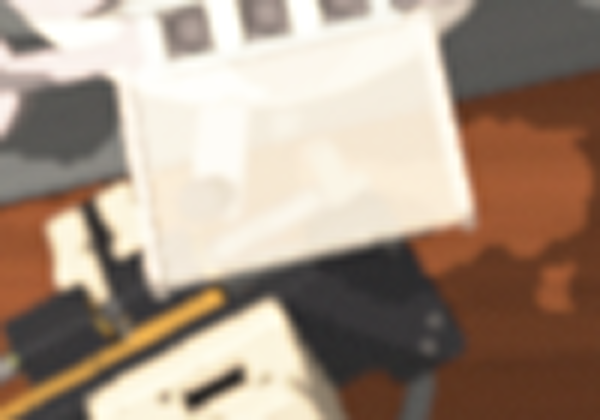

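Call:
{"name": "move_arm", "arguments": {"commands": [[[-0.28, 0.33, -1.07, 0], [-0.28, 0.33, -1.07, 0], [-0.28, 0.33, -1.07, 0], [-0.28, 0.33, -1.07, 0], [-0.11, 0.13, -0.97, 0], [-0.11, 0.13, -0.97, 0], [-0.11, 0.13, -0.97, 0], [-0.11, 0.13, -0.97, 0]]]}}

```text
clock: 19.5
tool_pos: [0.5376, 0.0369, 0.0477]
orientation: [-89.6, 49.9, 28.8]
force: [-9.7, 3.2, 0.1]
opening: 0.0006
```

Call:
{"name": "move_arm", "arguments": {"commands": [[[-0.11, 0.13, -0.97, 0], [-0.05, 0.06, -0.25, 0], [-0.05, 0.06, -0.25, 0], [0, 0, 0, 0]]]}}

```text
clock: 19.9
tool_pos: [0.5432, 0.0237, 0.0482]
orientation: [-89.5, 49.8, 28.9]
force: [-3.2, 8.7, -4.8]
opening: -0.0
```

```bash
python3 -c "
from h import *
o,M=st();print(w2f(o['tool_pos']).round(1),o['force']);tins(3);rel(f2w((-131,82,50)))"
```

```text
t 19.9 [ -2.3  12.1 -32.6 -65.2 -21.6  -2.1] [0.543 0.024 0.048] tilt 40.2 psi 28.9 jawz 0.005
[-133.6  -17.8   48.2] [-3.20052082  8.67065225 -4.78508556]
tins (carousel-type angle, area, radius): [(-5.629, 65, 64.2), (-4.716, 446, 79.9), (-3.672, 443, 79.8), (-2.626, 448, 79.9), (-1.583, 82, 80.9), (-0.673, 72, 64.7)]
at feeder [-133.5  -17.8   48.2] tool in feeder:
 [[ 0.62  -0.736 -0.271]
 [ 0.178 -0.204  0.963]
 [-0.764 -0.645  0.005]]
[0.524 0.122 0.05 ] move cm [ 1.8  -2.34  9.53] norm 10.0
```

Call:
{"name": "move_arm", "arguments": {"commands": [[[0.36, -0.47, 1.91, 0], [0.36, -0.47, 1.91, 0], [0.36, -0.47, 1.91, 0], [0.36, -0.47, 1.91, 0], [0.36, -0.47, 1.91, 0], [0, 0, 0, 0]]]}}

```text
clock: 20.55
tool_pos: [0.5261, 0.122, 0.0513]
orientation: [-90.0, 49.7, 28.5]
force: [-0.5, 0.5, -0.2]
opening: 0.0006
```

Call:
{"name": "move_arm", "arguments": {"commands": [[[-0.28, 0.33, -1.07, 0], [-0.28, 0.33, -1.07, 0], [-0.28, 0.33, -1.07, 0], [-0.28, 0.33, -1.07, 0], [-0.11, 0.13, -0.97, 0], [-0.11, 0.13, -0.97, 0], [-0.11, 0.13, -0.97, 0], [-0.11, 0.13, -0.97, 0]]]}}

```text
clock: 21.35
tool_pos: [0.54, 0.0369, 0.0492]
orientation: [-89.6, 49.9, 28.8]
force: [-9.8, 2.5, 1.4]
opening: 0.0006
```

Call:
{"name": "move_arm", "arguments": {"commands": [[[-0.11, 0.13, -0.97, 0], [-0.05, 0.06, -0.25, 0], [-0.05, 0.06, -0.25, 0], [0, 0, 0, 0]]]}}

```text
clock: 21.75
tool_pos: [0.545, 0.0253, 0.0495]
orientation: [-89.3, 49.8, 29.1]
force: [-5.0, 15.0, -2.8]
opening: 0.0003
```

```bash
python3 -c "
from h import *
o,M=st();print(w2f(o['tool_pos']).round(1),o['force']);tins(4);rel(f2w((-131,82,50)))"
```

```text
t 21.75 [ -2.   12.1 -32.4 -64.7 -21.6  -2.9] [0.545 0.025 0.05 ] tilt 40.2 psi 29.1 jawz 0.007
[-131.5  -16.6   49.5] [-5.02421778 14.97814982 -2.82055408]
tins (carousel-type angle, area, radius): [(-5.209, 381, 78.2), (-4.194, 448, 79.9), (-3.148, 449, 79.8), (-2.099, 453, 79.8)]
at feeder [-131.5  -16.6   49.5] tool in feeder:
 [[ 0.619 -0.736 -0.272]
 [ 0.181 -0.204  0.962]
 [-0.764 -0.645  0.007]]
[0.524 0.122 0.05 ] move cm [ 1.78 -2.07  9.48] norm 9.9
```

Call:
{"name": "move_arm", "arguments": {"commands": [[[0.36, -0.43, 1.91, 0], [0.36, -0.43, 1.91, 0], [0.36, -0.43, 1.91, 0], [0.36, -0.43, 1.91, 0], [0.36, -0.43, 1.91, 0], [0, 0, 0, 0]]]}}

```text
clock: 22.4
tool_pos: [0.5272, 0.1213, 0.0514]
orientation: [-90.1, 49.7, 28.5]
force: [-0.2, -0.3, 0.0]
opening: 0.0005
```

Call:
{"name": "move_arm", "arguments": {"commands": [[[-0.28, 0.33, -1.07, 0], [-0.28, 0.33, -1.07, 0], [-0.28, 0.33, -1.07, 0], [-0.28, 0.33, -1.07, 0], [-0.11, 0.13, -0.97, 0], [-0.11, 0.13, -0.97, 0], [-0.11, 0.13, -0.97, 0], [-0.11, 0.13, -0.97, 0]]]}}

```text
clock: 23.2
tool_pos: [0.5413, 0.0363, 0.0494]
orientation: [-89.7, 49.9, 28.7]
force: [-9.5, 4.1, 1.2]
opening: 0.0001
```

Call:
{"name": "move_arm", "arguments": {"commands": [[[-0.11, 0.13, -0.97, 0], [-0.05, 0.06, -0.25, 0], [-0.05, 0.06, -0.25, 0], [0, 0, 0, 0]]]}}

```text
clock: 23.6
tool_pos: [0.5456, 0.0258, 0.0497]
orientation: [-89.2, 49.8, 29.3]
force: [-5.9, 18.6, -1.9]
opening: 0.0001
```

```bash
python3 -c "
from h import *
o,M=st();print(w2f(o['tool_pos']).round(1),o['force']);tins(5);rel(f2w((-131,82,50)))"
```

```text
t 23.6 [ -2.   12.1 -32.3 -64.7 -21.8  -2.9] [0.546 0.026 0.05 ] tilt 40.2 psi 29.3 jawz 0.009
[-130.7  -16.2   49.7] [-5.86259036 18.55771501 -1.93935536]
tins (carousel-type angle, area, radius): [(-5.621, 67, 64.5), (-4.714, 446, 79.8), (-3.667, 448, 79.8), (-2.62, 449, 79.8), (-1.573, 450, 79.7)]
at feeder [-130.7  -16.2   49.7] tool in feeder:
 [[ 0.619 -0.736 -0.274]
 [ 0.183 -0.203  0.962]
 [-0.764 -0.645  0.009]]
[0.524 0.122 0.05 ] move cm [ 1.76 -2.    9.45] norm 9.8
```

Call:
{"name": "move_arm", "arguments": {"commands": [[[0.35, -0.41, 1.93, 0], [0.35, -0.41, 1.93, 0], [0.35, -0.41, 1.93, 0], [0.35, -0.41, 1.93, 0], [0.35, -0.41, 1.93, 0], [0, 0, 0, 0]]]}}

```text
clock: 24.25
tool_pos: [0.5266, 0.121, 0.0511]
orientation: [-90.1, 49.7, 28.5]
force: [-0.4, -0.3, -0.3]
opening: 0.0002
```

Call:
{"name": "move_arm", "arguments": {"commands": [[[-0.28, 0.33, -1.07, 0], [-0.28, 0.33, -1.07, 0], [-0.28, 0.33, -1.07, 0], [-0.28, 0.33, -1.07, 0], [-0.11, 0.13, -0.97, 0], [-0.11, 0.13, -0.97, 0], [-0.11, 0.13, -0.97, 0], [-0.11, 0.13, -0.97, 0]]]}}

```text
clock: 25.05
tool_pos: [0.5407, 0.0361, 0.0491]
orientation: [-89.7, 49.9, 28.8]
force: [-9.6, 4.4, 0.1]
opening: 0.0002
```

Call:
{"name": "move_arm", "arguments": {"commands": [[[-0.11, 0.13, -0.97, 0], [-0.05, 0.06, -0.25, 0], [-0.03, 0.03, -0.15, 0], [0, 0, 0, 0]]]}}

```text
clock: 25.45
tool_pos: [0.5452, 0.0255, 0.0495]
orientation: [-89.4, 49.8, 29.1]
force: [-5.2, 14.5, -2.4]
opening: 0.0004
```

```bash
python3 -c "
from h import *
o,M=st();print(w2f(o['tool_pos']).round(1),o['force']);tins(6);rel(f2w((-131,82,50)),f2w((-190,82,50)),f2w((-190,0,60)),f2w((-195,-60,80)),f2w((-200,-60,400)))"
```

```text
t 25.45 [ -1.9  12.1 -32.4 -64.7 -21.6  -2.9] [0.545 0.025 0.049] tilt 40.2 psi 29.1 jawz 0.007
[-131.2  -16.4   49.5] [-5.23695241 14.52755828 -2.4473941 ]
tins (carousel-type angle, area, radius): [(-5.204, 389, 78.4), (-4.189, 446, 79.8), (-3.146, 451, 79.8), (-2.097, 451, 79.9), (-1.081, 394, 78.3)]
at feeder [-131.3  -16.5   49.5] tool in feeder:
 [[ 0.619 -0.736 -0.272]
 [ 0.181 -0.204  0.962]
 [-0.764 -0.645  0.007]]
[0.524 0.122 0.05 ] move cm [ 1.76 -2.06  9.47] norm 9.8
[0.466 0.108 0.05 ] move cm [-3.65  4.35  1.61] norm 5.9
[0.484 0.029 0.06 ] move cm [-2.25  1.03 -7.88] norm 8.3
[ 0.493 -0.031  0.08 ] move cm [-2.92  0.3  -5.62] norm 6.3
[ 0.488 -0.032  0.4  ] move cm [-24.76 -20.27   0.36] norm 32.0
```

Call:
{"name": "move_arm", "arguments": {"commands": [[[0.35, -0.41, 1.9, 0], [0.35, -0.41, 1.9, 0], [0.35, -0.41, 1.9, 0], [0.35, -0.41, 1.9, 0], [0.35, -0.41, 1.9, 0], [0, 0, 0, 0]]]}}

```text
clock: 26.1
tool_pos: [0.5268, 0.1205, 0.051]
orientation: [-90.1, 49.7, 28.5]
force: [0.5, 0.4, 0.3]
opening: 0.0009
```

Call:
{"name": "move_arm", "arguments": {"commands": [[[-1.2, 1.45, 0.54, 0], [-1.2, 1.45, 0.54, 0], [-1.2, 1.45, 0.54, 0], [-0.75, 0.34, -2.63, 0], [-0.75, 0.34, -2.63, 0], [-0.75, 0.34, -2.63, 0], [-1.46, 0.15, -2.8, 0], [-1.46, 0.15, -2.8, 0]]]}}

```text
clock: 26.9
tool_pos: [0.4954, -0.0355, 0.0816]
orientation: [-90.1, 49.7, 28.2]
force: [0.1, 1.1, -0.4]
opening: 0.0003
```

Call:
{"name": "move_arm", "arguments": {"commands": [[[-3.1, -2.53, 0, 0], [-3.1, -2.53, 0, 0], [-3.1, -2.53, 0, 0], [-3.1, -2.53, 0, 0], [-3.1, -2.53, 0, 0], [-3.1, -2.53, 0, 0], [-3.1, -2.53, 0, 0], [-3.1, -2.53, 0, 0]]]}}

```text
clock: 27.7
tool_pos: [0.4888, -0.0372, 0.4007]
orientation: [-90.2, 49.8, 28.2]
force: [1.3, 0.3, -0.4]
opening: 0.0007
```

Run:
```python
from h import *; import fk
o,M0=st();z=np.load('fk.npz');p,s=z['p'],z['s']
tins(7);a=np.radians(29);print('inward',M0.T@[-np.cos(a),-np.sin(a),0],'up',M0.T@[0,0,1])
p_=cv2.imread('pics/tin7.png');cv2.imwrite('pics/c6.png',cv2.resize(p_[85:265,190:400],None,fx=3.5,fy=3.3,interpolation=2))
# vertical-tool gate pose, jaw along x_f
for k in(0,180):
    W=R.from_euler('z',np.degrees(YAW)+k,degrees=True)*R.from_euler('y',90,degrees=True);
    for zz in(260,160):
        q,c=fk.ik(f2w((-80,105,zz)),W,[30,0,-40,0,-60,0],p,s);print(k,zz,q.round(),round(c,6))
```

```text
t 27.7 [  6.5 -20.1 -22.  -17.8 -51.3 -61.5] [ 0.489 -0.037  0.401] tilt 40.2 psi 28.2 jawz -0.002
tins (carousel-type angle, area, radius): [(-5.205, 390, 78.4), (-4.191, 447, 79.8), (-3.145, 450, 79.9), (-2.098, 448, 79.8), (-1.083, 393, 78.3)]
inward [-0.64603306  0.76322841 -0.01112112] up [-0.76325707 -0.64609083 -0.00230026]
0 260 [ 34.  11.  -8.   0. -71. 158.] 0.0
0 160 [ 34.  15. -16.   0. -59. 158.] 0.0
180 260 [ 34.  11.  -8.   0. -71. -22.] 0.0
180 160 [ 34.  15. -16.   0. -59. -22.] 0.0
```

View pics/c6.png

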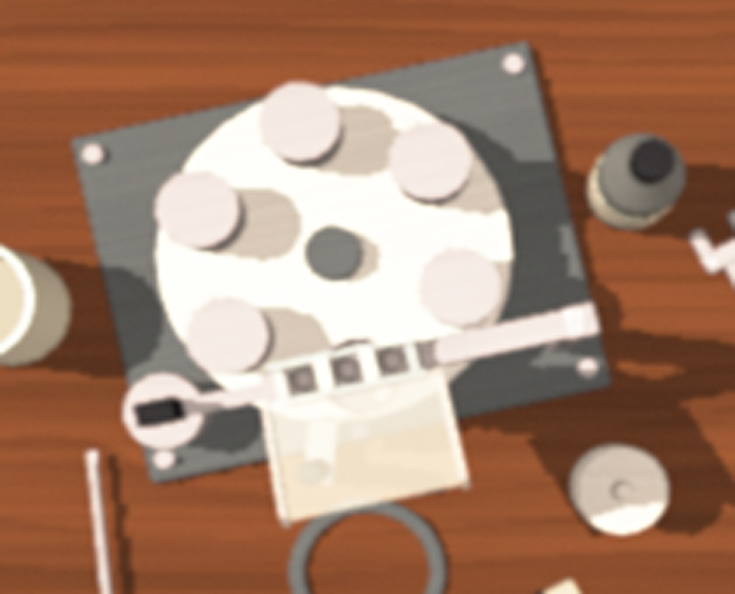

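Call:
{"name": "move_arm", "arguments": {"commands": [[[-2.6, 3, 0, 0], [-2.6, 3, 0, 0], [-2.6, 3, 0, 0], [-2.6, 3, 0, 0], [-2.6, 3, 0, 0]]]}}

```text
clock: 28.25
tool_pos: [0.3165, -0.1285, 0.4019]
orientation: [-90.4, 49.7, 28.2]
force: [0.3, -1.5, 0.2]
opening: 0.0001
```

Run:
```python
from h import *
o,M0=st();a=np.radians(29);print('inward',M0.T@[-np.cos(a),-np.sin(a),0],'up',M0.T@[0,0,1])
f=np.load('top0.npz');p=f['p'];P=cloud('top',f['d'])
m=(p.max(2)<60);m[:, :222]=0;m[:,248:]=0;m[:200]=0;m[222:]=0
v,u=np.nonzero(m);print('tab px',u.mean(),v.mean(),len(u),w2f(onplane('top',u.mean(),v.mean(),.184)),np.median(P[m],0))
```

```text
t 28.25 [-31.  -25.8 -18.6 -34.8 -76.5 -28.5] [ 0.316 -0.129  0.402] tilt 40.3 psi 28.2 jawz -0.004
inward [-0.64701504  0.76242364 -0.00904063] up [-0.76242304 -0.64706494 -0.00425081]
tab px 236.47222222222223 209.16666666666666 36 [-79.61943882 100.35362129 184.        ] [0.56994371 0.14954348 0.18425167]
```

```bash
cat > sim.py <<'E'
from h import *; import fk
z=np.load('fk.npz');p,s=z['p'],z['s']
def sim(q,rows,w=10):
    for r in rows:
        x,T=fk.fk(q,p,s);xt=x+T.apply(np.array(r[:3])/100);Tt=T*R.from_euler('x',r[3] if len(r)>3 else 0)
        f=lambda k:np.r_[(fk.fk(k,p,s)[0]-xt)*w,(fk.fk(k,p,s)[1].inv()*Tt).as_rotvec()]
        q=fk.least_squares(f,np.clip(q,fk.lo+.1,fk.hi-.1),bounds=(fk.lo,fk.hi),x_scale=50.).x
    x,T=fk.fk(q,p,s);v=T.as_matrix()[:,0]
    return q,x,np.degrees(np.arccos(-v[2])),np.degrees(np.arctan2(v[1],v[0]))
E
python3 - <<'E'
from sim import *
for w in(2,5,10,30):
    q,x,t,ps=sim([58.4,-24.3,-25.7,27.9,-68.8,38.5],[(3.06,-2.6,-.29)]*8,w);print(w,x.round(3),t,ps)
    q,x,t,ps=sim(q,[(3,-1.2,0)]*5,w);print(' ',x.round(3),t,ps)
print('obs [.4496 .1235 .2386] 29.8 7.1 ; [.5023 .1238 .1421] 23.6 9.1')
q0=get_obs()['joint_pos']
# candidate: go to left then push inward
o,M=st()
T=np.array([.40,.25,.35]);d=100*M.T@(T-o['tool_pos']);n=int(np.linalg.norm(d)/4.5)+1
q,x,t,ps=sim(q0,[d/n]*n);print('left',q.round(),x.round(3),t,ps)
for az in(0,29,45,60):
  for up in(0,-.5,-1):
    qq=q
    for i in range(14):
        Tq=fk.fk(qq,p,s)[1].as_matrix();a=np.radians(az);dr=np.array([-np.cos(a),-np.sin(a),up]);dr*=4/np.linalg.norm(dr)
        qq,x,t,ps=sim(qq,[Tq.T@dr])
        if i%4==1:print(az,up,i,x.round(3),round(t,1),round(ps,1),qq.round())
E
```

```text
2 [0.447 0.121 0.232] 28.61060842096387 7.063318217963158
  [0.491 0.12  0.123] 21.222734691284185 10.702277922543146
5 [0.43  0.118 0.203] 24.691636603391004 8.18668109647099
  [0.434 0.116 0.053] 13.757320092132089 22.5675978181991
10 [0.425 0.117 0.195] 23.594547599296956 8.652737775784834
  [0.418 0.115 0.037] 12.295654051236193 27.780572347324448
30 [0.424 0.117 0.192] 23.21862868805511 8.831790711469463
  [0.413 0.115 0.032] 11.864459202279834 29.73412074778721
obs [.4496 .1235 .2386] 29.8 7.1 ; [.5023 .1238 .1421] 23.6 9.1
t 28.25 [-31.  -25.8 -18.6 -34.8 -76.5 -28.5] [ 0.316 -0.129  0.402] tilt 40.3 psi 28.2 jawz -0.004
left [  74.  -30.  -53.   39.  -43. -158.] [0.394 0.251 0.354] 39.08401506204834 32.017080232111354
0 0 1 [0.316 0.251 0.354] 36.5 35.0 [ 101.  -40.  -54.   37.  -65. -173.]
0 0 5 [0.167 0.256 0.355] 15.9 56.9 [ 123.  -39.  -39.   15.  -84. -173.]
0 0 9 [0.014 0.261 0.355] 6.1 147.8 [ 130.  -31.  -28.   -2.  -87. -173.]
0 0 13 [-0.143  0.265  0.355] 14.8 -158.1 [ 138.  -22.  -21.  -13.  -84. -173.]
0 -0.5 1 [0.323 0.251 0.319] 35.9 33.7 [  96.  -37.  -58.   38
[... 2622 characters left out ...]
-116.]
60 0 13 [ 0.123 -0.234  0.354] 29.5 49.8 [  60.  -80.  -28.    5. -113. -114.]
60 -0.5 1 [0.359 0.189 0.319] 36.7 33.2 [  81.  -40.  -58.   35.  -51. -159.]
60 -0.5 5 [0.293 0.065 0.249] 27.8 48.2 [  75.  -53.  -56.   14.  -63. -136.]
60 -0.5 9 [ 0.221 -0.06   0.179] 26.9 53.3 [  65.  -72.  -58.    5.  -78. -122.]
60 -0.5 13 [ 0.145 -0.179  0.12 ] 14.5 46.4 [  60.  -82.  -58.    4. -100. -118.]
60 -1 1 [0.367 0.202 0.299] 35.1 34.3 [  75.  -35.  -58.   33.  -44. -155.]
60 -1 5 [0.313 0.103 0.189] 26.4 51.2 [  58.  -35.  -58.    5.  -41. -119.]
60 -1 9 [0.257 0.005 0.076] 26.2 55.9 [ 13. -17. -55. -30. -37. -48.]
60 -1 13 [ 0.201 -0.093 -0.037] 26.2 55.9 [-35.  14. -50. -48. -36.  20.]
```

Run:
```python
from sim import *
o,M=st();q1,x,t,ps=sim(o['joint_pos'],[(0,0,0,-.1428)]*11,2);print('spun',q1.round(),x.round(3),t,ps)
M1=fk.fk(q1,p,s)[1].as_matrix();print('rot',M1.round(3))
for w in(1,2):
  T=np.array([.40,.25,.35]);d=100*M1.T@(T-x);n=int(np.linalg.norm(d)/4.5)+1
  q,xx,t,ps=sim(q1,[d/n]*n,w);print(w,'left',n,(d/n).round(2),q.round(),xx.round(3),t,ps)
  for az,up in((0,0),(15,0),(29,0),(0,-.5),(29,-.5)):
    qq=q
    for i in range(14):
        Tq=fk.fk(qq,p,s)[1].as_matrix();a=np.radians(az);dr=np.array([-np.cos(a),-np.sin(a),up]);dr*=4/np.linalg.norm(dr)
        qq,xx,t,ps=sim(qq,[Tq.T@dr],w)
        if i%3==2:print(w,az,up,i,xx.round(3),round(t,1),round(ps,1),qq.round())
```

```text
t 28.25 [-31.  -25.8 -18.6 -34.8 -76.5 -28.5] [ 0.316 -0.129  0.402] tilt 40.3 psi 28.2 jawz -0.004
spun [-31. -26. -19. -35. -77.  62.] [ 0.316 -0.129  0.404] 40.32172394457293 28.204244538591677
rot [[ 0.57   0.477 -0.669]
 [ 0.306 -0.879 -0.366]
 [-0.762  0.004 -0.647]]
1 left 9 [ 2.27 -3.26 -1.78] [ 71. -28. -55.  43. -40. -70.] [0.41  0.246 0.35 ] 40.24883406904548 28.420895973039517
1 0 0 2 [0.293 0.25  0.352] 40.2 28.4 [ 140.  -48.  -57.   37.  -97. -112.]
1 0 0 5 [0.191 0.292 0.353] 39.8 27.6 [ 176.  -46.  -52.   23. -117. -143.]
1 0 0 8 [0.072 0.302 0.353] 39.7 27.4 [ 176.  -31.  -48.   21. -107. -147.]
1 0 0 11 [-0.048  0.312  0.353] 39.6 27.2 [ 176.  -17.  -41.   20. -100. -150.]
1 15 0 2 [0.312 0.231 0.354] 39.9 28.3 [ 132.  -49.  -57.   39.  -93. -105.]
1 15 0 5 [0.246 0.274 0.356] 39.0 27.3 [ 157.  -47.  -54.   30. -108. -126.]
1 15 0 8 [0.138 0.291 0.358] 38.7 26.2 [ 176.  -39.  -49.   20. -113. -145.]
1 15 0 11 [0.025 0.297 0.358] 38.4 25.2 [ 176.  -25.  -44.   19. -105. -148.]
1 29 0 2 [0.331 0.205 0.355] 39.8 28.4 [122. -50. -58.  40. -87. -98.]
1 29 0 5 [0.321 0.21
[... 1819 characters left out ...]
.188 0.227 0.355] 26.2 14.3 [ 167.  -47.  -42.   13. -118. -136.]
2 0 -0.5 2 [0.307 0.253 0.328] 36.8 28.7 [109. -39. -58.  39. -69. -94.]
2 0 -0.5 5 [0.207 0.277 0.282] 35.4 26.3 [ 170.  -48.  -58.   21. -109. -140.]
2 0 -0.5 8 [0.096 0.281 0.245] 34.3 24.4 [ 176.  -33.  -58.   16.  -96. -150.]
2 0 -0.5 11 [-0.012  0.286  0.194] 34.1 23.6 [ 176.  -15.  -57.   16.  -79. -155.]
2 29 -0.5 2 [0.327 0.203 0.328] 36.6 29.0 [ 136.  -56.  -58.   35.  -98. -106.]
2 29 -0.5 5 [0.297 0.2   0.294] 31.0 27.4 [ 128.  -50.  -58.   30.  -89. -102.]
2 29 -0.5 8 [0.259 0.204 0.255] 25.5 23.1 [ 139.  -50.  -58.   23.  -94. -112.]
2 29 -0.5 11 [0.197 0.21  0.212] 21.5 13.9 [ 159.  -50.  -58.   12. -100. -131.]
```

Run:
```python
from sim import *
o,M=st();w=1.7
q1,x,t,ps=sim(o['joint_pos'],[(0,0,0,-.1428)]*11,w);M1=fk.fk(q1,p,s)[1].as_matrix()
for T in((.42,.30,.36),(.40,.40,.40),(.3,.45,.4),(.2,.45,.4)):
  d=100*M1.T@(np.array(T)-x);n=int(np.linalg.norm(d)/4.5)+1
  q,xx,t,ps=sim(q1,[d/n]*n,w);print(T,'->',q.round(),xx.round(3),round(t,1),round(ps,1))
  for name,dr in dict(down=(0,0,-1),downin=(-.6,-.3,-1),inaz=(-xx[0],-xx[1],0),inazd=(-xx[0],-xx[1],-.4),outd=(.5,.3,-1)).items():
    qq=q;dr=np.array(dr)/np.linalg.norm(dr)*3;out=[]
    for i in range(12):
        Tq=fk.fk(qq,p,s)[1].as_matrix();qq,xx,t,ps=sim(qq,[Tq.T@dr],w)
        if i%3==2:out.append((xx.round(2).tolist(),round(t),round(ps),int(qq[0]),int(qq[4])))
    print('  ',name,out)
```

```text
t 28.25 [-31.  -25.8 -18.6 -34.8 -76.5 -28.5] [ 0.316 -0.129  0.402] tilt 40.3 psi 28.2 jawz -0.004
(0.42, 0.3, 0.36) -> [ 70. -22. -51.  44. -38. -72.] [0.426 0.298 0.36 ] 40.2 28.6
   down [([0.43, 0.3, 0.29], 38, 29, 62, -25), ([0.45, 0.31, 0.24], 34, 29, 57, -19), ([0.47, 0.32, 0.19], 30, 30, 52, -13), ([0.49, 0.33, 0.14], 27, 31, 46, -7)]
   downin [([0.39, 0.28, 0.31], 38, 29, 74, -37), ([0.36, 0.27, 0.29], 34, 29, 79, -42), ([0.34, 0.26, 0.26], 30, 29, 84, -46), ([0.31, 0.25, 0.24], 26, 30, 88, -48)]
   inaz [([0.35, 0.25, 0.36], 40, 29, 91, -57), ([0.31, 0.22, 0.36], 39, 28, 130, -93), ([0.3, 0.23, 0.36], 36, 26, 136, -98), ([0.27, 0.23, 0.36], 34, 24, 145, -104)]
   inazd [([0.37, 0.26, 0.32], 39, 29, 79, -44), ([0.33, 0.23, 0.32], 35, 29, 96, -60), ([0.29, 0.21, 0.3], 32, 28, 135, -94), ([0.27, 0.21, 0.27], 28, 25, 141, -96)]
   outd [([0.47, 0.32, 0.29], 40, 29, 53, -17), ([0.51, 0.35, 0.24], 37, 28, 36, -4), ([0.55, 0.38, 0.19], 33, 27, 36, -5), ([0.59, 0.41, 0.14], 30, 25, 36, -5)]
(0.4, 0.4, 0.4) -> [ 77. -16. -42.  44. -43. -76.] [0.416 0.393 0.401] 39.9 29.4
   down [
[... 1960 characters left out ...]
 0.19], 28, 37, 82, -26)]
   downin [([0.24, 0.34, 0.36], 39, 39, 119, -67), ([0.19, 0.33, 0.32], 36, 38, 142, -82), ([0.14, 0.31, 0.28], 34, 36, 175, -102), ([0.08, 0.3, 0.25], 32, 33, 175, -94)]
   inaz [([0.23, 0.3, 0.43], 38, 39, 155, -106), ([0.2, 0.3, 0.43], 36, 36, 164, -114), ([0.16, 0.29, 0.44], 35, 32, 175, -121), ([0.11, 0.28, 0.44], 33, 27, 175, -119)]
   inazd [([0.24, 0.31, 0.37], 39, 39, 129, -79), ([0.22, 0.3, 0.32], 37, 38, 160, -101), ([0.18, 0.3, 0.28], 34, 34, 175, -109), ([0.14, 0.28, 0.26], 32, 29, 175, -102)]
   outd [([0.32, 0.39, 0.35], 39, 39, 89, -43), ([0.36, 0.41, 0.28], 38, 39, 73, -23), ([0.41, 0.45, 0.23], 36, 39, 52, -8), ([0.45, 0.48, 0.18], 32, 37, 49, -6)]
```

Call:
{"name": "move_arm", "arguments": {"commands": [[[0, 0, 0, -0.14], [0, 0, 0, -0.14], [0, 0, 0, -0.14], [0, 0, 0, -0.14], [0, 0, 0, -0.14]]]}}

```text
clock: 28.75
tool_pos: [0.318, -0.1291, 0.4009]
orientation: [-130.6, 49.8, 28.2]
force: [0.3, -0.2, 0.3]
opening: 0.0005
```

Run:
```python
from sim import *
o,M=st();T=np.array((.42,.30,.36));rel(T)
d=np.array((-.6,-.3,-1));print('downin unit',M.T@d/np.linalg.norm(d))
# gate pose feasibility with tilts
for t in(10,15,20,25):
  for psi in(20,29):
    X=fk.Rdir(t,psi)*R.from_euler('x',180,degrees=True)
    print(t,psi,[(lambda r:(r[0].round().astype(int).tolist(),round(r[1],5)))(fk.ik(f2w((-80,yy,zz)),X,[34,15,-16,0,-59,-112],p,s)) for yy,zz in((105,165),(130,165),(105,240))])
```

```text
t 28.75 [-30.7 -25.6 -18.6 -34.7 -76.3  11.6] [ 0.318 -0.129  0.401] tilt 40.2 psi 28.2 jawz -0.42
at feeder [-387.  -116.8  400.9] tool in feeder:
 [[ 0.622 -0.386 -0.681]
 [ 0.172 -0.781  0.6  ]
 [-0.764 -0.49  -0.42 ]]
[0.42 0.3  0.36] move cm [ 22.03 -36.43  12.21] norm 44.3
downin unit [0.2746531  0.71961932 0.63774109]
10 20 [([36, 10, -25, 4, -45, -109], np.float64(0.0)), ([39, 10, -26, 5, -45, -112], np.float64(0.0)), ([36, 6, -19, 3, -55, -108], np.float64(0.0))]
10 29 [([35, 10, -24, 1, -46, -97], np.float64(0.0)), ([38, 10, -24, 2, -46, -100], np.float64(0.0)), ([35, 6, -18, 1, -56, -97], np.float64(0.0))]
15 20 [([37, 7, -31, 7, -38, -112], np.float64(0.0)), ([40, 7, -31, 8, -38, -116], np.float64(0.0)), ([37, 3, -24, 6, -49, -111], np.float64(0.0))]
15 29 [([35, 7, -29, 3, -39, -98], np.float64(0.0)), ([38, 7, -29, 4, -39, -102], np.float64(0.0)), ([35, 3, -22, 2, -49, -98], np.float64(0.0))]
20 20 [([38, 4, -37, 12, -30, -118], np.float64(0.0)), ([41, 5, -38, 14, -29, -122], np.float64(0.0)), ([38, 0, -30, 9, -41, -114], np.float64(0.0))]
20 29 [([36, 5, -34, 4, -31, -100], np.float64(0.0)), ([39, 5, -35, 7, -31, -105], np.float64(0.0)), ([36, 1, -27, 3, -42, -99], np.float64(0.0))]
25 20 [([38, 2, -45, 22, -20, -127], np.float64(0.0)), ([40, 2, -46, 26, -20, -133], np.float64(0.0)), ([39, -2, -36, 15, -33, -120], np.float64(0.0))]
25 29 [([36, 3, -39, 8, -23, -104], np.float64(0.0)), ([39, 3, -41, 11, -22, -110], np.float64(0.0)), ([36, -2, -32, 5, -35, -101], np.float64(0.0))]
```

Call:
{"name": "move_arm", "arguments": {"commands": [[[1.84, -3.04, 1.02, 0], [1.84, -3.04, 1.02, 0], [1.84, -3.04, 1.02, 0], [1.84, -3.04, 1.02, 0], [1.84, -3.04, 1.02, 0], [1.84, -3.04, 1.02, 0]]]}}

```text
clock: 29.35
tool_pos: [0.312, -0.0497, 0.3733]
orientation: [-129.2, 55.8, 28.5]
force: [-1.1, 1.0, -1.5]
opening: 0.0
```

Call:
{"name": "move_arm", "arguments": {"commands": [[[1.84, -3.04, 1.02, 0], [1.84, -3.04, 1.02, 0], [1.84, -3.04, 1.02, 0], [1.84, -3.04, 1.02, 0], [1.84, -3.04, 1.02, 0], [1.84, -3.04, 1.02, 0]]]}}

```text
clock: 29.95
tool_pos: [0.3416, 0.0688, 0.3445]
orientation: [-127.9, 58.5, 31.1]
force: [-0.3, 1.0, 1.2]
opening: 0.0005
```

Call:
{"name": "move_arm", "arguments": {"commands": [[[1.1, 2.9, 2.55, 0], [1.1, 2.9, 2.55, 0], [1.1, 2.9, 2.55, 0], [1.1, 2.9, 2.55, 0], [1.1, 2.9, 2.55, 0], [1.1, 2.9, 2.55, 0]]]}}

```text
clock: 30.55
tool_pos: [0.2851, -0.0264, 0.1862]
orientation: [-120.2, 58.4, 37.1]
force: [0.3, -1.1, -0.1]
opening: 0.0006
```

Run:
```python
from sim import *
o,M=st()
for d in((-.6,-.3,-1),(0,0,-1),(-.8,-.5,-.2)):d=np.array(d);print(d,M.T@d/np.linalg.norm(d))
```

```text
t 30.55 [ 32.9 -44.3 -58.2  -3.1 -44.6 -54. ] [ 0.285 -0.026  0.186] tilt 31.6 psi 37.1 jawz -0.264
[-0.6 -0.3 -1. ] [0.41982391 0.72791615 0.54211249]
[ 0  0 -1] [0.85143773 0.45307697 0.26414966]
[-0.8 -0.5 -0.2] [-0.33445875  0.76708365  0.54746692]
```

Run:
```python
from sim import *
o,M=st();q=o['joint_pos'];w=1.7
for name,dr in dict(left=(.1,1,0),leftout=(.4,1,0),leftup=(.2,1,.3),up=(.2,.3,1),down=(0,0,-1),left2=(0,1,-.3),leftd=(.3,1,-.3)).items():
    qq=q;dr=np.array(dr)/np.linalg.norm(dr)*4;out=[]
    for i in range(9):
        Tq=fk.fk(qq,p,s)[1].as_matrix();qq,xx,t,ps=sim(qq,[Tq.T@dr],w)
        if i%2==0:out.append((xx.round(2).tolist(),round(t),round(ps),int(qq[0]),int(qq[4])))
    print('  ',name,(M.T@dr).round(2),out)
```

```text
t 30.55 [ 32.9 -44.3 -58.2  -3.1 -44.6 -54. ] [ 0.285 -0.026  0.186] tilt 31.6 psi 37.1 jawz -0.264
   left [ 1.43 -3.48  1.37] [([0.3, -0.0, 0.19], 32, 40, 36, -42), ([0.33, 0.06, 0.2], 31, 44, 47, -38), ([0.35, 0.13, 0.21], 30, 47, 57, -34), ([0.36, 0.21, 0.22], 30, 47, 64, -29), ([0.37, 0.29, 0.22], 30, 47, 68, -24)]
   leftout [ 1.8  -3.56  0.32] [([0.31, 0.0, 0.19], 32, 39, 36, -41), ([0.35, 0.06, 0.2], 31, 42, 45, -34), ([0.38, 0.14, 0.2], 31, 43, 52, -27), ([0.41, 0.21, 0.2], 31, 43, 55, -21), ([0.44, 0.28, 0.2], 31, 43, 57, -16)]
   leftup [ 0.54 -3.91  0.67] [([0.3, 0.0, 0.2], 31, 39, 40, -44), ([0.33, 0.07, 0.23], 31, 41, 56, -45), ([0.35, 0.14, 0.26], 31, 42, 67, -43), ([0.36, 0.22, 0.28], 31, 42, 71, -41), ([0.38, 0.29, 0.3], 31, 42, 72, -39)]
   up [-2.53 -2.87 -1.16] [([0.29, -0.01, 0.23], 32, 37, 47, -53), ([0.31, 0.01, 0.3], 32, 37, 58, -62), ([0.32, 0.03, 0.38], 32, 37, 57, -66), ([0.34, 0.05, 0.45], 32, 37, 56, -71), ([0.35, 0.07, 0.53], 32, 37, 56, -77)]
   down [3.41 1.81 1.06] [([0.29, -0.03, 0.15], 32, 38, 21, -37), ([0.29, -0.03, 0.07], 32, 38, -1, -30), ([0.29, -0.03, -0.01], 32, 38, -23, -30), ([0.29, -0.03, -0.09], 32, 38, -42, -31), ([0.29, -0.03, -0.17], 32, 38, -61, -32)]
   left2 [ 2.19 -2.72  1.95] [([0.3, -0.0, 0.18], 32, 40, 33, -40), ([0.32, 0.04, 0.16], 32, 46, 37, -33), ([0.35, 0.1, 0.15], 31, 51, 43, -25), ([0.36, 0.17, 0.13], 31, 55, 50, -17), ([0.38, 0.24, 0.11], 31, 58, 57, -8)]
   leftd [ 2.57 -2.92  0.92] [([0.31, -0.0, 0.18], 32, 39, 33, -39), ([0.35, 0.05, 0.16], 31, 44, 38, -29), ([0.38, 0.12, 0.15], 31, 47, 44, -20), ([0.41, 0.19, 0.13], 31, 49, 49, -11), ([0.44, 0.26, 0.11], 31, 51, 51, -2)]
```

Call:
{"name": "move_arm", "arguments": {"commands": [[[0.5, -3.9, 0.7, 0], [0.5, -3.9, 0.7, 0], [0.5, -3.9, 0.7, 0], [0.5, -3.9, 0.7, 0], [0.5, -3.9, 0.7, 0], [0.5, -3.9, 0.7, 0], [0.5, -3.9, 0.7, 0], [0.5, -3.9, 0.7, 0]]]}}

```text
clock: 31.35
tool_pos: [0.3651, 0.255, 0.293]
orientation: [-116.9, 59.2, 41.1]
force: [0.5, -0.7, 0.5]
opening: 0.0004
```

```bash
cat > opts.py <<'E'
from sim import *
o,M=st();q=o['joint_pos'];w=1.7
for name,dr in dict(down=(0,0,-1),downin=(-.6,-.4,-1),downin2=(-.6,-.6,-.5),inn=(-.7,-.7,-.1),downx=(-1,0,-.7),leftdown=(0,1,-1),downout=(.3,.3,-1)).items():
    qq=q;dr=np.array(dr)/np.linalg.norm(dr)*4;out=[]
    for i in range(9):
        Tq=fk.fk(qq,p,s)[1].as_matrix();qq,xx,t,ps=sim(qq,[Tq.T@dr],w)
        if i%2==1:out.append((xx.round(2).tolist(),round(t),round(ps),int(qq[0]),int(qq[4])))
    print('  ',name,(M.T@dr).round(2),out)
E
python3 opts.py
```

```text
t 31.35 [  73.7  -26.8  -51.1   24.5  -41.7 -110.7] [0.365 0.255 0.293] tilt 30.8 psi 41.1 jawz -0.231
   down [3.44 1.83 0.93] [([0.37, 0.26, 0.22], 30, 42, 68, -28), ([0.39, 0.26, 0.17], 27, 46, 61, -19), ([0.41, 0.25, 0.1], 26, 51, 55, -8), ([0.42, 0.25, 0.03], 26, 54, 53, 0)]
   downin [1.6  3.12 1.92] [([0.34, 0.23, 0.25], 29, 43, 76, -40), ([0.33, 0.21, 0.22], 26, 47, 73, -39), ([0.32, 0.18, 0.18], 24, 53, 66, -36), ([0.31, 0.14, 0.13], 23, 61, 56, -31)]
   downin2 [-0.02  3.67  1.59] [([0.32, 0.21, 0.26], 30, 42, 82, -48), ([0.3, 0.16, 0.25], 27, 45, 87, -57), ([0.29, 0.11, 0.23], 25, 50, 82, -60), ([0.27, 0.05, 0.2], 25, 54, 64, -57)]
   inn [-1.69  3.35  1.39] [([0.31, 0.2, 0.29], 31, 41, 94, -59), ([0.3, 0.16, 0.28], 29, 43, 105, -73), ([0.3, 0.11, 0.27], 27, 47, 90, -69), ([0.28, 0.04, 0.26], 26, 51, 66, -65)]
   downx [0.71 1.97 3.41] [([0.31, 0.26, 0.26], 29, 42, 89, -47), ([0.26, 0.27, 0.26], 26, 43, 104, -57), ([0.2, 0.28, 0.25], 24, 42, 124, -68), ([0.13, 0.29, 0.23], 22, 41, 144, -76)]
   leftdown [ 3.38 -1.1   1.84] [([0.37, 0.31, 0.24], 31, 41, 73, -28), ([0.37, 0.37, 0.2], 29, 42, 70, -19), ([0.38, 0.44, 0.16], 27, 42, 64, -11), ([0.38, 0.5, 0.11], 26, 42, 54, -5)]
   downout [3.96 0.44 0.34] [([0.39, 0.28, 0.22], 31, 41, 66, -24), ([0.42, 0.3, 0.17], 29, 44, 58, -13), ([0.46, 0.32, 0.11], 27, 48, 51, -2), ([0.49, 0.34, 0.05], 26, 52, 53, -1)]
```

Call:
{"name": "move_arm", "arguments": {"commands": [[[0.7, 2, 3.4, 0], [0.7, 2, 3.4, 0], [0.7, 2, 3.4, 0], [0.7, 2, 3.4, 0], [0.7, 2, 3.4, 0]]]}}

```text
clock: 31.85
tool_pos: [0.2322, 0.2677, 0.2557]
orientation: [-115.5, 64.4, 42.5]
force: [-0.5, 0.4, 0.4]
opening: 0.0007
```

```bash
sed -i "s/dict(down=.*).items()/dict(down=(0,0,-1),downy=(0,-1,-.7),inn=(-.7,-.7,-.1),iny=(0,-1,0),downin=(-.6,-.6,-.6),outy=(.5,-1,0),upin=(-.5,-.5,.5),downx=(-1,0,-.7)).items()/" opts.py; python3 opts.py
```

```text
t 31.85 [ 116.9  -38.8  -58.2   27.2  -65.8 -149.2] [0.232 0.268 0.256] tilt 25.6 psi 42.5 jawz -0.186
   down [3.61 1.56 0.74] [([0.25, 0.28, 0.22], 22, 43, 100, -50), ([0.27, 0.3, 0.17], 19, 45, 89, -39), ([0.28, 0.31, 0.12], 16, 49, 82, -28), ([0.3, 0.32, 0.06], 14, 55, 76, -18)]
   downy [ 1.11  3.74 -0.9 ] [([0.25, 0.22, 0.25], 23, 42, 140, -91), ([0.27, 0.16, 0.23], 20, 45, 101, -68), ([0.28, 0.09, 0.19], 19, 47, 72, -56), ([0.28, 0.02, 0.15], 19, 48, 45, -46)]
   inn [-1.36  3.47  1.46] [([0.2, 0.25, 0.25], 23, 41, 146, -89), ([0.18, 0.25, 0.24], 20, 38, 149, -89), ([0.15, 0.24, 0.24], 18, 34, 149, -88), ([0.13, 0.24, 0.23], 15, 29, 149, -86)]
   iny [-1.17  3.47 -1.62] [([0.26, 0.21, 0.26], 24, 43, 125, -81), ([0.28, 0.14, 0.26], 23, 44, 104, -75), ([0.29, 0.06, 0.26], 23, 45, 88, -76), ([0.29, -0.02, 0.26], 23, 45, 89, -89)]
   downin [0.67 3.62 1.57] [([0.2, 0.25, 0.24], 23, 41, 150, -91), ([0.18, 0.24, 0.22], 19, 37, 149, -88), ([0.15, 0.23, 0.2], 16, 33, 148, -85), ([0.13, 0.22, 0.19], 13, 26, 148, -81)]
   outy [-0.47  2.55 -3.05] [([0.27, 0.2, 0.26], 25, 43, 114, -73), ([0.31, 0.13, 0.26], 25, 43, 81, -60), ([0.34, 0.05, 0.26], 25, 43, 42, -51), ([0.38, -0.02, 0.26], 25, 43, 14, -54)]
   upin [-3.49  1.82  0.71] [([0.21, 0.25, 0.3], 24, 41, 146, -94), ([0.19, 0.25, 0.35], 22, 39, 152, -102), ([0.16, 0.25, 0.4], 20, 36, 154, -107), ([0.14, 0.25, 0.44], 18, 32, 155, -112)]
   downx [1.02 1.91 3.36] [([0.17, 0.27, 0.25], 23, 41, 147, -83), ([0.12, 0.3, 0.22], 21, 39, 143, -72), ([0.07, 0.32, 0.19], 19, 38, 141, -63), ([0.02, 0.34, 0.15], 16, 36, 141, -54)]
```

Call:
{"name": "move_arm", "arguments": {"commands": [[[3.6, 1.56, 0.74, 0], [3.6, 1.56, 0.74, 0], [3.6, 1.56, 0.74, 0], [3.6, 1.56, 0.74, 0]]]}}

```text
clock: 32.25
tool_pos: [0.2594, 0.2958, 0.1762]
orientation: [-112.9, 70.8, 45.6]
force: [-0.9, 0.1, 0.3]
opening: 0.0006
```

```bash
sed -i "s/dict(down=.*).items()/dict(down=(0,0,-1),downy=(0,-1,-.7),inn=(-.7,-.7,-.1),downin=(-.6,-.6,-.6),upin=(-.5,-.5,.5),downx=(-1,0,-.7),upx=(-1,0,.3)).items()/" opts.py; python3 opts.py
```

```text
t 32.25 [  91.7  -20.1  -58.1   21.5  -40.4 -128.2] [0.259 0.296 0.176] tilt 19.2 psi 45.6 jawz -0.128
   down [3.78 1.21 0.51] [([0.28, 0.31, 0.13], 16, 49, 83, -29), ([0.3, 0.32, 0.07], 14, 55, 77, -19), ([0.31, 0.33, -0.0], 12, 64, 72, -8), ([0.31, 0.33, -0.08], 12, 71, 70, 0)]
   downy [ 1.4   3.62 -0.96] [([0.28, 0.24, 0.16], 17, 49, 82, -39), ([0.3, 0.18, 0.13], 15, 55, 69, -37), ([0.31, 0.11, 0.09], 15, 60, 53, -32), ([0.31, 0.05, 0.05], 15, 61, 36, -27)]
   inn [-0.93  3.57  1.55] [([0.22, 0.25, 0.2], 17, 47, 105, -56), ([0.18, 0.22, 0.2], 15, 47, 142, -84), ([0.16, 0.21, 0.2], 11, 45, 146, -85), ([0.13, 0.2, 0.19], 8, 38, 150, -86)]
   downin [1.11 3.53 1.53] [([0.23, 0.27, 0.17], 16, 49, 95, -45), ([0.21, 0.24, 0.16], 12, 54, 98, -50), ([0.19, 0.21, 0.15], 9, 63, 102, -55), ([0.17, 0.18, 0.15], 7, 80, 104, -60)]
   upin [-3.25  2.13  0.94] [([0.21, 0.25, 0.22], 19, 46, 113, -63), ([0.19, 0.23, 0.27], 18, 45, 143, -91), ([0.17, 0.23, 0.32], 15, 43, 148, -98), ([0.14, 0.22, 0.36], 13, 38, 154, -106)]
   downx [1.41 1.78 3.29] [([0.21, 0.31, 0.16], 16, 47, 101, -43), ([0.15, 0.33, 0.15], 13, 47, 111, -44), ([0.09, 0.35, 0.12], 11, 45, 120, -42), ([0.02, 0.36, 0.09], 10, 40, 129, -39)]
   upx [-1.97  0.92  3.36] [([0.18, 0.3, 0.2], 19, 46, 114, -55), ([0.11, 0.3, 0.23], 19, 46, 141, -71), ([0.05, 0.32, 0.25], 17, 45, 146, -73), ([-0.01, 0.34, 0.28], 15, 44, 148, -75)]
```

Call:
{"name": "move_arm", "arguments": {"commands": [[[1.1, 3.5, 1.5, 0], [1.1, 3.5, 1.5, 0], [1.1, 3.5, 1.5, 0], [1.1, 3.5, 1.5, 0]]]}}

```text
clock: 32.65
tool_pos: [0.206, 0.2323, 0.1666]
orientation: [-106.7, 77.3, 51.8]
force: [-0.9, 0.3, -0.2]
opening: 0.0006
```

Run:
```python
from sim import *
o,M=st()
A=np.array([.40,.30,.33]);B=f2w((-80,105,290))
rel(A,B)
X=R.from_matrix(M);q=o['joint_pos']
for a,b in((o['tool_pos'],A),(A,B)):
  for k in(.25,.5,.75,1):
    q,c=fk.ik(a+(b-a)*k,X,q,p,s);print(q.round(),round(c,5))
# spin to jaw along y_f
v=M[:,0]
yf=np.array([-np.sin(YAW),np.cos(YAW),0]);zt=yf-v*(yf@v);zt/=np.linalg.norm(zt)
ang=np.arctan2(-(M[:,1]@zt),M[:,2]@zt);print('spin to z=+yf',ang,'to xf dir', ang-np.pi/2)
```

```text
t 32.65 [ 102.6  -29.6  -58.2   12.1  -53.9 -130.7] [0.206 0.232 0.167] tilt 12.7 psi 51.8 jawz -0.063
at feeder [-416.1  260.3  166.6] tool in feeder:
 [[ 0.17  -0.546 -0.82 ]
 [ 0.138 -0.811  0.569]
 [-0.976 -0.21  -0.063]]
[0.4  0.3  0.33] move cm [-12.15 -16.45 -16.46] norm 26.2
[0.568 0.155 0.29 ] move cm [  3.69   8.1  -20.72] norm 22.5
[  86.  -23.  -49.    9.  -54. -112.] 0.0
[ 75. -17. -39.   6. -56. -99.] 0.0
[ 67. -12. -30.   4. -60. -90.] 0.0
[ 61.  -8. -21.   2. -65. -83.] 0.0
[ 53.  -5. -19.   0. -64. -75.] 0.0
[ 45.  -3. -17.  -2. -63. -66.] 0.0
[ 38.   1. -14.  -3. -63. -58.] 0.0
[ 31.   4. -11.  -5. -63. -51.] 0.0
spin to z=+yf 0.9591611444340771 to xf dir -0.6116351823608195
```

Call:
{"name": "move_arm", "arguments": {"commands": [[[-2.03, -2.74, -2.74, 0], [-2.03, -2.74, -2.74, 0], [-2.03, -2.74, -2.74, 0], [-2.03, -2.74, -2.74, 0], [-2.03, -2.74, -2.74, 0], [-2.03, -2.74, -2.74, 0]]]}}

```text
clock: 33.25
tool_pos: [0.3941, 0.2979, 0.3266]
orientation: [-106.2, 77.3, 52.3]
force: [-0.3, 1.2, -0.0]
opening: 0.0004
```

Call:
{"name": "move_arm", "arguments": {"commands": [[[0.74, 1.62, -4.14, 0], [0.74, 1.62, -4.14, 0], [0.74, 1.62, -4.14, 0], [0.74, 1.62, -4.14, 0], [0.74, 1.62, -4.14, 0]]]}}

```text
clock: 33.75
tool_pos: [0.5614, 0.1516, 0.2847]
orientation: [-106.1, 77.2, 52.4]
force: [0.9, 2.2, 0.9]
opening: 0.0006
```

Call:
{"name": "move_arm", "arguments": {"commands": [[[0, 0, 0, 0.137], [0, 0, 0, 0.137], [0, 0, 0, 0.137], [0, 0, 0, 0.137], [0, 0, 0, 0.137], [0, 0, 0, 0.137], [0, 0, 0, 0.137]]], "jaw": 3.2}}

```text
clock: 34.45
tool_pos: [0.56, 0.1531, 0.2849]
orientation: [-50.8, 77.3, 52.5]
force: [-0.1, -0.2, -0.2]
opening: 0.0318
```

Run:
```python
from h import *
st()
f=np.load('top0.npz');p=f['p'].astype(int)
g=p.sum(2)/3;sub=g[203:217,226:246].round().astype(int)
for r in sub: print(' '.join('%3d'%v for v in r))
for yy in(94,105,116):print(yy,proj('top',f2w((-80,yy,184))))
rel(f2w((-80,105,200)),f2w((-80,105,170)),f2w((-80,131,170)))
```

```text
t 34.45 [  31.4    3.8  -12.4   -5.1  -62.  -106.2] [0.56  0.153 0.285] tilt 12.7 psi 52.5 jawz 0.139
140 203 234 239 238 238 238 238 238 239 238 237 237 237 237 238 239 239 237 221
177 226 238 239 238 238 238 237 237 237 233 225 218 218 223 232 237 238 238 233
201 235 238 237 237 237 231 221 216 210 193 165 145 144 161 195 220 224 224 229
215 234 230 221 215 207 183 152 136 120 104  85  70  61  78 119 160 177 182 199
225 226 191 151 130 114  97  78  69  61  55  52  46  32  28  67 121 155 161 169
231 210 141  84  66  57  54  55  54  55  56  55  50  36  23  51 109 149 160 161
232 211 139  72  56  57  56  58  57  57  58  58  54  42  24  40  94 139 160 166
235 225 165  87  56  57  58  58  57  57  57  56  53  43  28  36  88 147 182 196
237 236 194 105  57  55  57  57  55  55  54  53  55  55  62  79 120 181 218 231
231 238 206 119  60  52  55  58  60  66  77  87  99 114 142 166 186 218 235 238
209 233 211 143  94  85  89 100 111 128 152 171 181 193 214 230 233 235 237 236
182 223 223 193 172 171 174 182 190 204 222 232 233 234 236 238 238 238 238 233
149 205 232 234 233 233 234 234 234 235 237 238 238 238 238 238 237 238 236 222
121 177 224 237 240 239 239 239 239 238 238 238 238 238 238 238 238 238 230 194
94 [239.87424772 208.61507988]
105 [234.06081862 209.91859166]
116 [228.24796769 211.22197379]
at feeder [-88.5 104.7 284.9] tool in feeder:
 [[ 0.17  -0.985 -0.02 ]
 [ 0.141  0.004  0.99 ]
 [-0.975 -0.171  0.139]]
[0.568 0.155 0.2  ] move cm [ 8.43  0.61 -1.17] norm 8.5
[0.568 0.155 0.17 ] move cm [ 2.93  0.51 -0.42] norm 3.0
[0.562 0.181 0.17 ] move cm [0.37 0.01 2.57] norm 2.6
```

Call:
{"name": "move_arm", "arguments": {"commands": [[[2.8, 0.2, -0.39, 0], [2.8, 0.2, -0.39, 0], [2.8, 0.2, -0.39, 0], [1.55, 0.27, -0.22, 0], [1.55, 0.27, -0.22, 0]]]}}

```text
clock: 34.95
tool_pos: [0.5684, 0.1551, 0.1674]
orientation: [-51.0, 77.3, 52.5]
force: [-0.2, -0.4, 0.9]
opening: 0.0317
```

Run:
```python
from h import *
o,M=st();print(o['force'],w2f(o['tool_pos']))
rel(f2w((-80,105,168)),f2w((-80,133,168)))
p,_=snap('scene','s8.png');q,_=snap('top','t8.png')
a=cv2.resize(p[150:230,310:430,::-1],None,fx=5,fy=5,interpolation=2);cv2.imwrite('pics/c8.png',a)
```

```text
t 34.95 [  31.     9.8  -21.    -6.3  -47.5 -103.7] [0.568 0.155 0.167] tilt 12.7 psi 52.5 jawz 0.138
[-0.15418268 -0.37947376  0.87255006] [-79.89865855 104.78412911 167.37126151]
at feeder [-79.9 104.8 167.4] tool in feeder:
 [[ 0.169 -0.985 -0.025]
 [ 0.14  -0.001  0.99 ]
 [-0.976 -0.171  0.138]]
[0.568 0.155 0.168] move cm [-0.06 -0.    0.03] norm 0.1
[0.562 0.183 0.168] move cm [ 0.39 -0.    2.77] norm 2.8
```

View pics/c8.png

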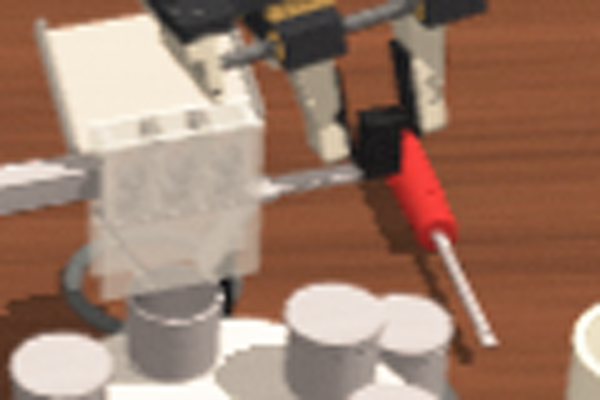

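Call:
{"name": "move_arm", "arguments": {"commands": [[[0.1, 0, 0.72, 0], [0.1, 0, 0.72, 0], [0.1, 0, 0.72, 0], [0.1, 0, 0.71, 0], [0, 0, 0, 0]]]}}

```text
clock: 35.55
tool_pos: [0.5615, 0.1877, 0.1694]
orientation: [-51.3, 77.1, 52.4]
force: [-0.3, 0.4, 0.4]
opening: 0.0321
```

```bash
cat > g.py <<'E'
from h import *
import sys
o,M=st();print(o['force'],w2f(o['tool_pos']).round(1))
p,_=snap('scene','s%s.png'%sys.argv[1]);r=np.load('scene0.npz')['p']
def tab(p):
    m=(p.astype(int).max(2)<45);b=np.zeros_like(m);b[168:190,378:400]=1;b[168:190,400:412]=1
    n,l,s,c=cv2.connectedComponentsWithStats((m&b).astype(np.uint8));i=1+np.argmax(s[1:,4]);return c[i],s[i].tolist()
a,sa=tab(r);b,sb=tab(p);k=proj('scene',f2w((-80,125,170)))-proj('scene',f2w((-80,105,170)))
print('tab px start',a,sa,'now',b,sb,'gate mm',20*(b-a)[0]/k[0], 'from right edge',20*(sb[0]+sb[2]-sa[0]-sa[2])/k[0],'left',20*(sb[0]-sa[0])/k[0])
E
python3 g.py 9
```

```text
t 35.55 [  34.7    9.6  -21.4   -5.3  -46.9 -107.8] [0.562 0.188 0.169] tilt 12.9 psi 52.4 jawz 0.139
[-0.34474481  0.36315937  0.35042117] [-79.3 138.1 169.4]
tab px start [385.22680412 178.63917526] [381, 172, 9, 14, 97] now [395.92222222 176.52222222] [391, 169, 10, 14, 90] gate mm 27.96150041888782 from right edge 28.75778223673093 left 26.143438397028117
```

Call:
{"name": "move_arm", "arguments": {"commands": [[[0, 0, 0, 0], [0, 0, 0, 0], [0, 0, 0, 0], [0, 0, 0, 0]]]}}

```text
clock: 36.0
tool_pos: [0.5617, 0.1863, 0.1688]
orientation: [-51.2, 77.2, 52.4]
force: [-1.2, -0.6, -0.5]
opening: 0.0316
```

```bash
python3 g.py 10; python3 -c "
from h import *
p,_=snap('scene','s11.png');q,_=snap('top','t11.png')
a=cv2.resize(p[150:230,310:430,::-1],(600,400),interpolation=2);b=cv2.resize(q[180:220,225:345,::-1],(600,200),interpolation=2);cv2.imwrite('pics/c11.png',np.vstack([a,b]))"
```

```text
t 36.0 [  34.6    9.6  -21.4   -5.3  -46.9 -107.7] [0.562 0.186 0.169] tilt 12.8 psi 52.4 jawz 0.139
[-1.16407281 -0.59032756 -0.53712274] [-79.5 136.7 168.8]
tab px start [385.22680412 178.63917526] [381, 172, 9, 14, 97] now [395.77659574 176.42553191] [390, 170, 11, 13, 94] gate mm 27.58078273442988 from right edge 28.75778223673093 left 23.529094557325305
```

View pics/c11.png

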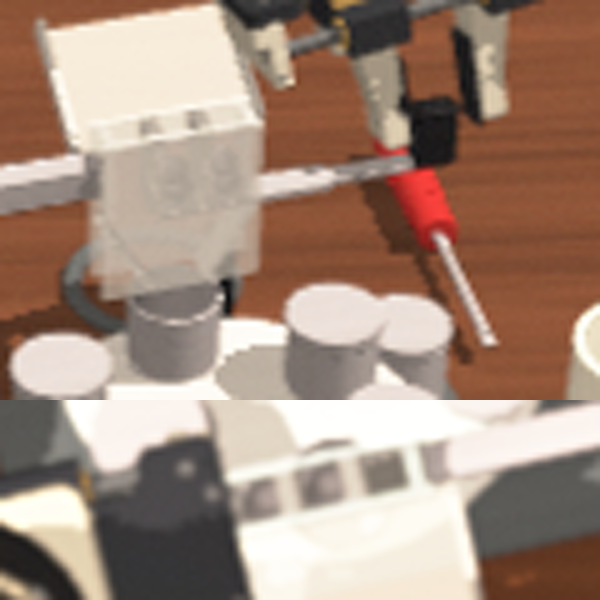

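Call:
{"name": "move_arm", "arguments": {"commands": [[[-0.12, 0, -0.83, 0], [-0.12, 0, -0.83, 0], [-0.12, 0, -0.83, 0], [-0.12, 0, -0.83, 0], [0, 0, 0, 0]]]}}

```text
clock: 36.65
tool_pos: [0.5694, 0.1526, 0.1688]
orientation: [-51.2, 77.2, 52.4]
force: [-0.1, 1.2, -0.4]
opening: 0.0315
```

```bash
python3 g.py 12
```

```text
t 36.65 [  30.7    9.7  -20.9   -6.3  -47.6 -103.4] [0.569 0.153 0.169] tilt 12.8 psi 52.4 jawz 0.139
[-0.10089638  1.16035636 -0.40437186] [-79.5 102.2 168.8]
tab px start [385.22680412 178.63917526] [381, 172, 9, 14, 97] now [386.09401709 177.37606838] [381, 168, 12, 18, 117] gate mm 2.2671928866291613 from right edge 7.843031519108435 left 0.0
```

Call:
{"name": "move_arm", "arguments": {"commands": [[[-0.03, 0, -0.2, 0], [0, 0, 0, 0]]]}}

```text
clock: 36.9
tool_pos: [0.5695, 0.1523, 0.1689]
orientation: [-51.0, 77.2, 52.6]
force: [-0.7, 5.6, -0.5]
opening: 0.0322
```

Call:
{"name": "move_arm", "arguments": {"commands": [[[-0.03, 0, -0.2, 0], [0, 0, 0, 0]]]}}

```text
clock: 37.1
tool_pos: [0.5696, 0.1521, 0.1689]
orientation: [-50.7, 77.1, 53.0]
force: [-3.6, 13.2, -1.1]
opening: 0.0323
```

Call:
{"name": "move_arm", "arguments": {"commands": [[[-0.03, 0, -0.2, 0], [0, 0, 0, 0]]]}}

```text
clock: 37.3
tool_pos: [0.5697, 0.1518, 0.1688]
orientation: [-50.3, 77.0, 53.4]
force: [-6.8, 21.0, -0.4]
opening: 0.0324
```

```bash
python3 g.py 13
```

```text
t 37.3 [  30.4    9.7  -20.7   -6.8  -47.7 -102.7] [0.57  0.152 0.169] tilt 13.0 psi 53.4 jawz 0.144
[-6.78960516 21.02718885 -0.40423867] [-79.3 101.3 168.8]
tab px start [385.22680412 178.63917526] [381, 172, 9, 14, 97] now [386.         177.52212389] [381, 168, 11, 18, 113] gate mm 2.0213998760588217 from right edge 5.228687679405623 left 0.0
```

Call:
{"name": "move_arm", "arguments": {"commands": [[[0.06, 0, 0.45, 0], [0.06, 0, 0.4, 0], [0, 0, 0, 0]]]}}

```text
clock: 37.65
tool_pos: [0.5685, 0.1561, 0.1689]
orientation: [-51.3, 77.2, 52.3]
force: [0.4, -0.4, -0.2]
opening: 0.0324
```

```bash
python3 g.py 14; python3 -c "
from h import *
rel(f2w((-80,105.5,168)),f2w((-85,105.5,195)))"
```

```text
t 37.65 [  31.2    9.7  -21.    -6.2  -47.6 -103.8] [0.568 0.156 0.169] tilt 12.8 psi 52.3 jawz 0.138
[ 0.40212086 -0.36505893 -0.21649768] [-79.6 105.7 168.9]
tab px start [385.22680412 178.63917526] [381, 172, 9, 14, 97] now [386.39495798 177.37815126] [381, 168, 13, 18, 119] gate mm 3.053955846361544 from right edge 10.457375358811246 left 0.0
at feeder [-79.6 105.5 168.9] tool in feeder:
 [[ 0.17  -0.985 -0.026]
 [ 0.141 -0.002  0.99 ]
 [-0.975 -0.172  0.138]]
[0.568 0.156 0.168] move cm [ 0.08  0.05 -0.01] norm 0.1
[0.563 0.155 0.195] move cm [-2.72  0.03  0.39] norm 2.7
```

Free of the tab on both sides, so I'll withdraw straight up with a slight +y.

Call:
{"name": "move_arm", "arguments": {"commands": [[[-1.4, 0, 0.2, 0], [-1.4, 0, 0.2, 0], [-3, 0, 0.3, 0], [-4, 0, 0, 0], [-4, 0, 0, 0], [0, 0, -2, 0], [0, 0, 0, 0]]]}}

```text
clock: 38.4
tool_pos: [0.5535, 0.118, 0.3048]
orientation: [-51.8, 77.0, 51.8]
force: [0.1, 0.0, -0.6]
opening: 0.0323
```

```bash
python3 g.py 15; python3 -c "
from h import *
tins(15);p,_=snap('scene','s16.png');q=cv2.imread('pics/tin15.png')
a=cv2.resize(p[140:260,270:450,::-1],(600,400),interpolation=2);b=cv2.resize(q[180:250,225:345],(343,200),interpolation=2);b=np.pad(b,((0,0),(0,257),(0,0)));cv2.imwrite('pics/c16.png',np.vstack([a,b]))"
```

```text
t 38.4 [  28.1    1.9  -11.6   -5.7  -64.7 -102.6] [0.554 0.118 0.305] tilt 13.0 psi 51.8 jawz 0.139
[ 0.0721693   0.0068564  -0.60580712] [-102.6   72.   304.8]
tab px start [385.22680412 178.63917526] [381, 172, 9, 14, 97] now [385.25555556 179.04444444] [381, 172, 9, 14, 90] gate mm 0.07516612872444328 from right edge 0.0 left 0.0
tins (carousel-type angle, area, radius): [(-5.204, 390, 78.3), (-4.189, 445, 79.8), (-3.147, 448, 79.9), (-2.097, 452, 79.7), (-1.082, 394, 78.4)]
```

View pics/c16.png

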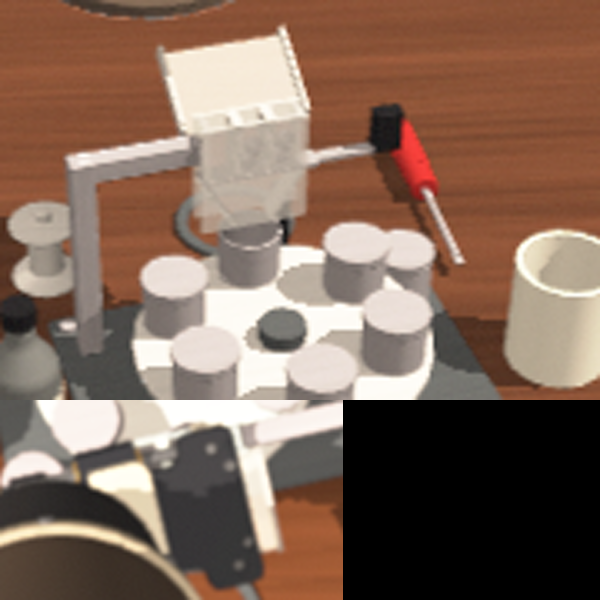

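```bash
python3 -c "
from h import *
print(close_job())"
```

```text
the job is handed in; nothing more can be done
None
```

I worked the ratchet lever five full strokes from a start of about −2.57 rad, then let the lever spring back. I then drew the gate about 28 mm by its tab, waited for the balls to fall, and pushed it shut against its stop. The job was handed in at about 38.5 s of the 67 s allowed.

**Last checks:**
- **Table:** the five lids stood within about 0.005 rad of the tooth positions on the three cleanly seen. The other two read 0.03 rad off because of partial views. This puts the open tin under the spout.
- **Gate:** the tab was back within about 0.1 mm of its starting place in the image. Readings just before I withdrew gave 2 to 10 mm open, because a black finger pad merged with the tab in the mask.
- **Lever:** the handle was seen back at its starting place after the last stroke, and nothing touched it afterwards.
- **Robot:** clear of everything, with about 0 N on the wrist. The highest readings on the way were about 21 N at the gate stop and 19 N at the lever stop.
- **Balls:** with the gate open, the first compartment looked empty and the other two still held their balls. I never saw the two balls inside the tin, because its inside was hidden from both cameras.
- **Other things:** those in view in the last picture looked unmoved, but I did not measure them, and the wrench and spare tin were out of view or hidden.

**One workaround:** the move commands cannot tilt the tool, so I got the roughly 40° lean by driving the arm against its reach limits. I took most of it out again the same way before working the gate.

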